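Put the dough tools and the scraper away in their stand

ROBOT

A 6-joint arm with a two-finger parallel gripper is mounted at the origin on the work surface. World frame = base frame: x ahead of the robot, y to its left, z up, the work surface at z = 0. Lengths are in mm, angles in degrees, forces in N, time in s.
With the tool pointing down it reaches from about 350 to 1000 mm from the base axis. Payload 7.1 kg.
Tool frame: the origin (TCP) lies midway between the tips of the shut fingers; the grasp point (between the pads) lies 19 mm behind it; z points along the fingers, y is the direction in which the jaws open and shut (so a half turn about z gives the same grasp; the last joint's range is limited). The gripper opens to 85 mm and grips with 20 to 120 N. Pads are 22 mm wide; open, the fingers measure 114 mm over their backs; the gripper's body (76 mm by 85 mm) begins 54 mm behind the grasp point. The pads swing forward as they close: fully open they stand 13 mm farther back than shut.
Start: joints at [-78.438, 24.242, 93.386, -0, 62.372, -1.089], TCP at [136.901, -609.806, 231.319] pointing down, gripper open.
Joint ranges: [-172.04, 172.04], [-51.8, 120.97], [4.93, 147.93], [-75.15, 255.16], [6.16, 154.13], [-145.62, 145.62]. Speed limits (degrees/s): [136.94, 136.94, 172.46, 180, 180, 180].

INTERFACE

Orientations are given as [roll, pitch, yaw] about the fixed x, y, z axes, in that order (R = Rz(yaw) Ry(pitch) Rx(roll)).
In Python, from station import robot gives the robot as it stands. The module is installed in compiled form; this text tells all that it offers.
- The arm moves only by the tool jog_arm, never from a script. Its argument "moves" is a list that holds one entry, the list of rows, each a list of 6 numbers: the shift along the tool's x, y, z as a fraction of full scale, then the turn, a rotation vector about the tool's x, y, z as a fraction of full scale. In form: [[[x, y, z, ax, ay, az], ...]]. A call has 1 to 12 rows; each row is the pose to reach, as a shift and turn from the pose commanded when the call began, along the tool's axes at that moment, turning the shorter way round; what a row does not reach only later rows make up. Full scale, the value 1, is 200 mm for a shift and pi rad for a turn. A row lasts 1/8 s, in which the tool goes at most 62.5 mm and 10.7 degrees, less where a joint would pass 70% of its speed; a pose out of reach is approached as far as the arm can. A call with a number of a shift or a turn outside -1 to 1 is refused whole. A call with a gripper value outside its range is refused whole. "jaw" is the gripper command: -1 is shut, 1 is fully open, values between are in proportion, set as the call begins (left out, the last holds). The fingers move at their own pace and stop on an object; "grip_force" is the grip in N (left out, the last holds). Time passes only in rows, so rows that repeat a pose let the fingers close. It gives the time, the measured TCP pose, the force and the opening at its end, in the units of the state.
- robot.state(): the state, without advancing time (a new reading comes with each control period).
- robot.capture(name): name is "scene" or "top" or "wrist"; returns the picture (400x640x3 uint8, blue, green, red); there is no depth.
- robot.camera_params(name): a dict with "fx", "fy", "cx", "cy" (pixels), "extrinsics" (4x4, takes a point from world to camera coordinates); the wrist camera has in their place "tool_from_camera" (4x4, takes a point from camera to tool coordinates, whose origin is the TCP and whose axes are the flange's). Camera axes: x right, y down, z forward; pixel columns grow to the right and rows downward; lengths in mm; the calibration is good to about 2 mm. A picture is of the moment at which its call begins: read the wrist's pose just before it. camera_params takes no time and is no camera call.
- robot.close_job(): hands the job in, once; it reports no verdict.
The state is a dict: "t": time; "joints": joint angles; "qvel": joint speeds; "tau": joint torques, N m; "eef_pos": TCP position; "tool_rot": TCP orientation; "ft_force": force on the tool from outside, world axes, zero at the start; "torque": the same for the moment, N m; "finger_gap": finger opening in mm.
Only numpy, scipy, OpenCV 4.12 (cv2) and the standard library are available. Lean on these libraries where they do the work, as an engineer would, in place of code of your own. Each camera call takes 0.05 s, during which the arm holds its last target. There are 200 camera calls.

TASK

Put the washed baking tools away in the wooden stand: set every dough tool in a socket of its own and turn it clockwise while pressing it down, until the top of its collar is flush with the wood and it stays there by itself. Then take the scraper out of its white drying block and push its blade down the stand's slot until the black line across the blade is level with the wood, let go, and leave the other things on the counter where they are.

Things in the scene. Friction and masses are not known exactly. Their poses are not given: they have to be found in the camera images.
- tool1_c (a point): dough tool, 80 mm tall, 0.22 kg, may be absent: weighted tapered round grey hub (38 mm across at its foot, 50 mm at 30 mm up), grey collar 60 mm across (30 to 36 mm up), flat white upright grip fin on top (60 mm long, 16 mm thick, 36 to 80 mm up). This point: on the axis, 40 mm above the foot; x along the fin, y across its thickness, z up
- tool2_c (a point): a second dough tool, like the first in every way and point (may be absent). They start upright on their feet, and any tool fits any socket
- tool3_c (a point): a third dough tool, like the first in every way and point (may be absent)
- tool4_c (a point): a fourth dough tool, like the first in every way and point (may be absent)
- socket0 (a point): centre of a round socket's mouth, level with the stand's wooden top, 80 mm above the counter; hole 67 mm across. In it a black tapered bush fits the hubs and turns stiffly. A tool set in centres itself and stops with its collar's top 10 mm above the wood (tool's point at height 94 mm). x, y are the stand's axes
- socket1 (a point): a second such socket. In every socket pressing alone sinks a tool no further, and turning without pressing only slips. Turned clockwise seen from above while pressed down with 8 to 15 N, the bush turns with it (about 0.25 Nm) and sinks 10 mm over 1.4 rad to a stop: collar's top flush, tool's point at height 84 mm
- socket2 (a point): a third such socket. Neighbouring sockets are 104 mm apart. A bush may be turned in several grasps and stays where it is left; turning it anticlockwise raises it again
- socket3 (a point): a fourth such socket
- stand: fixed wooden block, 212 mm along x, 252 mm along y, 80 mm high, with four round sockets in a square and a slot in its top near the +y end, 75 mm from the nearest row of sockets; origin under its centre on the counter, z up
- slot_mouth (a point): centre of the mouth of the stand's slot, level with its wooden top. The slot is 84 mm long along x, 9 mm wide along y (the stand's axes), open down to the counter. A leaf spring on its -y wall presses on the blade with 6 to 10 N, so pushing the blade down takes up to 20 N and it stays at the depth where it is left; it can be pulled up again
- scraper_c (a point): bench scraper, 0.20 kg: steel blade 80 mm wide, 4 mm thick, 78 mm high under a dark wooden handle bar 84 mm long, 20 mm thick, 26 mm high. Starts upright in the drying block, edge on the counter, leaning up to 5 degrees. This point: its centre, 52 mm above the lower edge, 39 mm below mid-handle. x along its width, y across its thickness, z up. Either way round is right
- scraper_line (a point): the black line across the scraper's blade, 45 mm above its lower edge, mid-width (46 mm below mid-handle); axes as the scraper's
- drainer: white drying block, fixed, 120 x 50 x 45 mm high, with a slot 85 x 7 mm along x in which the scraper stands; origin under its centre on the counter
- bowl: smoked glass bowl, 170 mm across, 75 mm high; leave alone; origin under its centre
- butter_dish: white ceramic butter dish with its lid on, 100 x 170 x 85 mm high; leave alone; origin under its centre
- egg_ring: grey silicone egg ring, 92 mm across, 18 mm high; leave alone; origin under its centre
- garlic_press: steel garlic press, 175 mm long along x, 40 mm wide, 26 mm high; leave alone; origin at its underside
- salt_jar: glass jar, 60 mm across, 100 mm high; leave alone; origin under its centre
Things that resemble listed ones, but are neither listed nor needed, are in the scene too. What is shaped like the part that bears scraper_c but orange is not meant.

How it is judged:
By the outcome, as a careful person would: the job done as asked, in the order asked, and still so for the second after the job is handed in, with the robot touching nothing.
Of tool1, tool2, tool3, tool4 only 3 to 4 are there at a start; the rules pass over those that are not, and their reading is None.
At some moment in a run one of tool1, tool2, tool3, tool4 may be knocked a few centimetres aside while the robot is not near it.
It also fails if it takes over 210 s, if anything falls off the work surface, if the arm or the gripper's body presses on something with over 40 N, if the wrist force passes 120 N, or if a joint passes its speed limit or range.

## Working session

There is one attempt and no reset: what is moved stays moved. The work goes in short steps, Python scripts to look and compute and a tool call to move; the robot and the scene stay as the last step left them, time stands still between calls to the robot, and variables do not carry over. Pictures are saved under pics/ and viewed, about 12 in all and at most 16, crops included, and the job is handed in when it is done.

Besides the shell and the picture viewer there is one more tool, called after "Request:" in YAML: its name, and indented under it one key for each argument. jog_arm: Moves the arm, as the interface text tells. Its arguments: {"type":"object","properties":{"moves":{"type":"array"},"jaw":{"type":"number"},"grip_force":{"type":"number"}},"required":["moves"]}

```bash
mkdir -p pics
python3 - <<'E'
from station import robot
import cv2,numpy as np
s=robot.state(); print({k:np.round(v,2).tolist() for k,v in s.items()})
for n in("scene","top"):
    cv2.imwrite(f"pics/{n}0.png",robot.capture(n))
for n in("scene","top","wrist"):
    p=robot.camera_params(n); print(n,{k:np.round(v,4).tolist() for k,v in p.items()})
E
```

```text
{'t': 0.0, 'joints': [-78.44, 24.29, 93.43, -0.0, 62.37, -1.09], 'qvel': [0.05, -0.09, -0.08, 0.1, -0.01, 0.01], 'tau': [0.0, -55.74, -28.17, 0.0, 0.01, -0.0], 'eef_pos': [136.79, -609.3, 230.53], 'tool_rot': [-179.91, -0.0, 12.65], 'ft_force': [0.58, -0.93, 0.42], 'torque': [0.01, -0.01, 0.04], 'finger_gap': 85.23}
scene {'fx': 365.8695, 'fy': 365.8695, 'cx': 320.2356, 'cy': 197.7546, 'extrinsics': [[-0.3969, 0.9179, -0.0003, 166.9548], [0.7495, 0.3239, -0.5773, -388.0305], [-0.5298, -0.2294, -0.8165, 1353.0921], [0.0, 0.0, 0.0, 1.0]]}
top {'fx': 366.5806, 'fy': 366.5806, 'cx': 310.5259, 'cy': 208.3606, 'extrinsics': [[-0.0125, -0.9996, -0.024, 46.0244], [-0.9818, 0.0168, -0.1891, 562.8259], [0.1894, 0.0212, -0.9817, 1030.0417], [0.0, 0.0, 0.0, 1.0]]}
wrist {'fx': 349.0464, 'fy': 349.0464, 'cx': 320.3208, 'cy': 201.1989, 'tool_from_camera': [[-0.0007, -0.9648, -0.2629, 65.5445], [1.0, -0.0009, 0.0008, 0.3994], [-0.001, -0.2629, 0.9648, -143.3888], [0.0, 0.0, 0.0, 1.0]]}
```

View pics/top0.png

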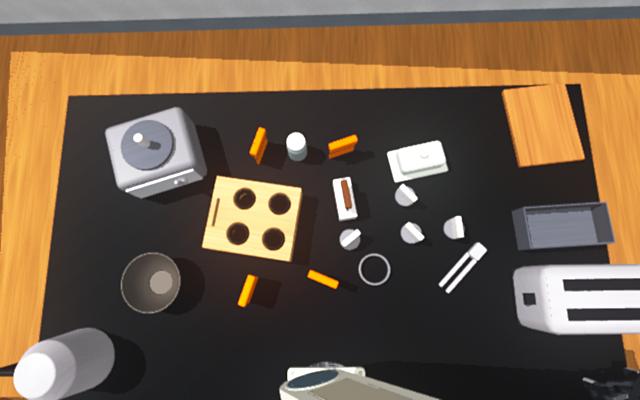

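View pics/scene0.png

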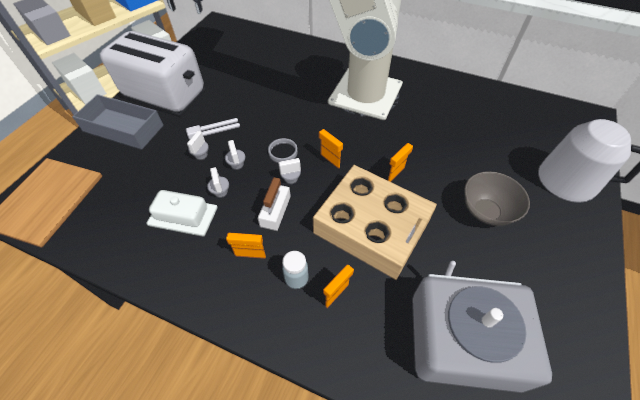

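Candidates in the top view:
- **Dough tools:** (350,240), (412,233), (405,195), (455,228). All four are present. The salt jar (297,147) and butter dish (420,160) look similar but aren't tools.
- **Scraper:** dark wooden handle in the white drainer at (345,198). The orange scraper-like things at (258,145), (343,147), (247,290), (322,280) are decoys.
- **Stand:** light wood at (252,218), with its slot at the left end (215,212).

Next I'll measure these and check a close crop.

```bash
cat > h.py <<'E'
from station import robot
import cv2,numpy as np
from scipy.spatial.transform import Rotation as Ro
def cam(n):
    p=robot.camera_params(n); K=np.array([[p["fx"],0,p["cx"]],[0,p["fy"],p["cy"]],[0,0,1]])
    if n=="wrist":
        s=robot.state(); T=np.eye(4); T[:3,:3]=Ro.from_euler("xyz",s["tool_rot"],degrees=True).as_matrix(); T[:3,3]=s["eef_pos"]
        return K,np.linalg.inv(T@np.array(p["tool_from_camera"]))
    return K,np.array(p["extrinsics"])
def shot(n):
    c=cam(n); return robot.capture(n),c
def ray(c,uv):
    K,E=c; d=E[:3,:3].T@np.linalg.solve(K,[uv[0],uv[1],1]); return -E[:3,:3].T@E[:3,3],d
def onz(c,uv,z):
    o,d=ray(c,uv); return o+d*(z-o[2])/d[2]
def proj(c,P):
    K,E=c; q=K@(E[:3,:3]@np.asarray(P,float)+E[:3,3]); return q[:2]/q[2]
def go(x,y,z,yaw):
    """fractions of the move to a tool-down pose; yaw mod 180 nearest unless given"""
    s=robot.state(); R=Ro.from_euler("xyz",s["tool_rot"],degrees=True)
    sh=R.inv().apply(np.array([x,y,z])-s["eef_pos"])/200
    rv=(R.inv()*Ro.from_euler("xyz",[180,0,yaw],degrees=True)).as_rotvec()/np.pi
    q1=np.degrees(np.arctan2(y,x))
    print("go",np.round(sh,4),np.round(rv,4),"q6~",round((q1+90-yaw+180)%360-180,1))
def st():
    s=robot.state(); print(round(s["t"],2),np.round(s["eef_pos"],1),np.round(s["tool_rot"],1),"F",np.round(s["ft_force"],1),"M",np.round(s["torque"],2),"gap",round(s["finger_gap"],1),"q",np.round(s["joints"],0))
E
python3 - <<'E'
from h import *
im=cv2.imread("pics/top0.png"); c=cam("top")
hsv=cv2.cvtColor(im,cv2.COLOR_BGR2HSV)
H,S,V=cv2.split(hsv)
roi=np.zeros_like(V); roi[165:275,190:310]=1
wood=((H>8)&(H<30)&(S>50)&(S<190)&(V>120)&(roi>0)).astype(np.uint8)
cs,_=cv2.findContours(wood,cv2.RETR_CCOMP,cv2.CHAIN_APPROX_NONE)
for k in sorted(cs,key=cv2.contourArea)[::-1][:8]:
    a=cv2.contourArea(k)
    if a<20: continue
    r=cv2.minAreaRect(k); print(a,np.round(r[0],1),np.round(r[1],1),round(r[2],1))
    if a>4000:
        pw=np.array([onz(c,q[0],80)[:2] for q in k],np.float32); r=cv2.minAreaRect(pw);print("stand",r)
    else: print(np.round(onz(c,r[0],80),1))
wh=((S<60)&(V>120)).astype(np.uint8); wh[:170]=0;wh[265:]=0;wh[:,:325]=0;wh[:,475:]=0
cs,_=cv2.findContours(wh,cv2.RETR_EXTERNAL,cv2.CHAIN_APPROX_NONE)
for k in cs:
    if cv2.contourArea(k)>30:
        r=cv2.minAreaRect(k); print("white",cv2.contourArea(k),np.round(r,1) if 0 else r,np.round(onz(c,r[0],60),1))
big=cv2.resize(im[165:265,195:475],None,fx=2.85,fy=2.85,interpolation=cv2.INTER_CUBIC)
cv2.imwrite("pics/crop1.png",big)
E
```

```text
6533.5 [251.7 217.6] [91.  75.4] 8.9
stand ((535.5805053710938, 205.6802520751953), (260.1891174316406, 218.0476531982422), 80.45513916015625)
385.0 [273.5 239. ] [21.9 21.9] 45.0
[471.4 143.7  80. ]
377.5 [237.8 233.3] [21.2 21.9] 45.0
[489.5 246.4  80. ]
356.0 [279. 204.] [21.2 21.2] 45.0
[572.9 128.4  80. ]
351.5 [244.3 198.2] [20.5 21.2] 45.0
[591.8 230.   80. ]
white 48.0 ((373.5, 259.0), (10.0, 29.0), 90.0) [ 412.1 -140.3   60. ]
white 144.5 ((464.5, 254.0), (20.0, 19.0), 90.0) [ 422.6 -398.8   60. ]
white 314.5 ((350.0, 239.0), (20.0, 20.0), 90.0) [470.3 -75.3  60. ]
white 332.0 ((411.5000305175781, 233.5), (22.62741470336914, 19.798988342285156), 45.0) [ 483.5 -252.8   60. ]
white 341.0 ((453.5, 227.0), (22.0, 19.0), 90.0) [ 500.5 -374.4   60. ]
white 321.5 ((404.3076477050781, 194.96151733398438), (21.91065788269043, 19.414506912231445), 56.3099365234375) [ 597.8 -239.1   60. ]
white 728.0 ((344.30340576171875, 198.1509552001953), (42.34321212768555, 18.90717887878418), 79.04593658447266) [591.3 -62.5  60. ]
white 353.0 ((419.0, 176.0), (12.0, 56.0), 90.0) [ 654.7 -286.    60. ]
```

View pics/crop1.png

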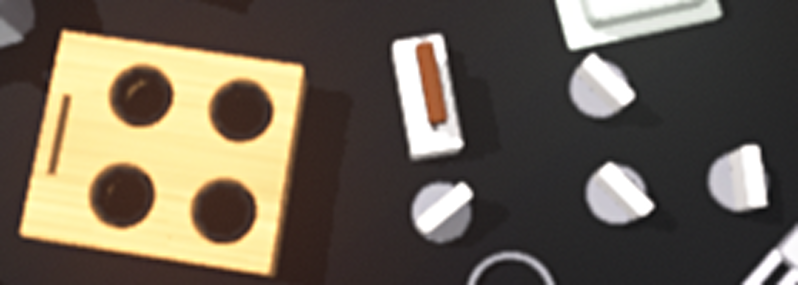

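Run:
```python
from h import *
im=cv2.imread("pics/top0.png"); c=cam("top")
print("cam",np.round(-c[1][:3,:3].T@c[1][:3,3],0))
g=im.min(axis=2)
for (u,v) in [(350,240),(412,233),(405,195),(455,228)]:
    p=cv2.resize(g[v-16:v+17,u-16:u+17],None,fx=6,fy=6,interpolation=cv2.INTER_CUBIC)
    print([int((p>t).sum()/36) for t in(100,130,160,180,200,220,235)])
    m=(p>215).astype(np.uint8)
    k=max(cv2.findContours(m,cv2.RETR_EXTERNAL,cv2.CHAIN_APPROX_NONE)[0],key=cv2.contourArea)
    pw=np.array([onz(c,(u-16+(q[0][0]+.5)/6-.5,v-16+(q[0][1]+.5)/6-.5),80)[:2] for q in k],np.float32)
    r=cv2.minAreaRect(pw); b=cv2.boxPoints(r); e=[b[1]-b[0],b[2]-b[1]]; e=max(e,key=np.linalg.norm)
    print((u,v),"c",np.round(r[0],1),np.round(r[1],1),"yaw",np.round(np.degrees(np.arctan2(e[1],e[0])),1))
```

```text
cam [ 358.   15. 1119.]
[359, 304, 233, 219, 194, 134, 122]
(350, 240) c [472.9 -74.2] [19.1 62.5] yaw -51.9
[375, 355, 334, 316, 187, 133, 122]
(412, 233) c [ 488.8 -256.2] [61.3 21. ] yaw 43.5
[407, 381, 356, 338, 238, 154, 139]
(405, 195) c [ 600.7 -245.5] [60.  20.8] yaw 42.9
[386, 365, 345, 329, 251, 143, 122]
(455, 228) c [ 499.2 -377.1] [60.2 29.6] yaw 4.5
```

Four tools, and the wood-handled scraper is confirmed in the drainer. The crop shows one fin tool each at (440,210), (600,85), (618,192) and (740,180), and the slot at (60,135). I'll start with the farthest tool, T4.

Request:
jog_arm:
  moves:
    - [[0.1, -0.03, 0, 0, 0, 0], [0.3, -0.1, 0, 0, 0, 0], [0.5, -0.18, 0, 0, 0, 0], [0.7, -0.26, 0, 0, 0, 0], [0.9, -0.33, 0, 0, 0, 0], [1.0, -0.37, 0, 0, 0, 0], [1.0, -0.37, 0, 0, 0, 0]]
  jaw: 0

```text
t: 0.98
eef_pos: [317.1, -492.6, 231.2]
tool_rot: [-180.0, 0.0, 12.8]
ft_force: [-0.1, -0.3, -0.9]
finger_gap: 42.9
```

Request:
jog_arm:
  moves:
    - [[0.1, -0.03, 0.02, 0, 0, 0.01], [0.3, -0.1, 0.06, 0, 0, 0.02], [0.45, -0.18, 0.1, 0, 0, 0.03], [0.6, -0.26, 0.15, 0, 0, 0.045], [0.7, -0.33, 0.2, 0, 0, 0.045], [0.75, -0.37, 0.2, 0, 0, 0.045], [0.75, -0.37, 0.2, 0, 0, 0.045], [0.75, -0.37, 0.2, 0, 0, 0.045]]

```text
t: 1.98
eef_pos: [445.5, -389.7, 191.8]
tool_rot: [180.0, -0.0, 4.5]
ft_force: [0.4, -0.1, -0.3]
finger_gap: 43.0
```

Run:
```python
from h import *
st()
im,c=shot("wrist"); cv2.imwrite("pics/w1.png",im)
for n,P in dict(T4=(499,-377,80),T2=(489,-256,80),T3=(600.7,-245.5,80)).items(): print(n,np.round(proj(c,P)))
go(499,-377,44,4.5)
```

```text
1.98 [ 445.5 -389.7  191.8] [180.   -0.    4.5] F [ 0.4 -0.1 -0.3] M [-0.  0. -0.] gap 43.0 q [-42.  24.  99.  -0.  56.  43.]
T4 [307. 123.]
T2 [137. 123.]
T3 [110. -59.]
go [ 0.2713 -0.043   0.7391] [ 0.0002 -0.0001 -0.    ] q6~ 48.4
```

View pics/w1.png

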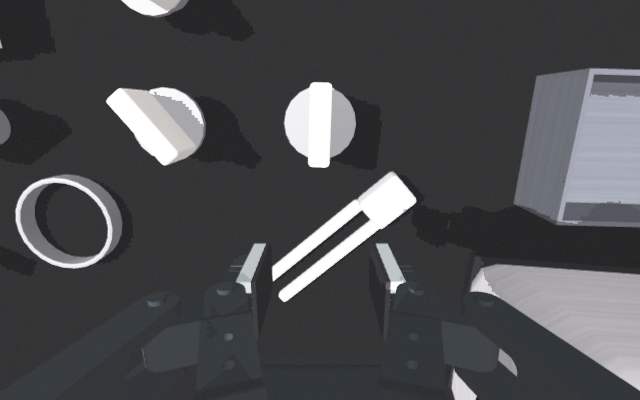

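The wrist view shows T4's fin upright at (320,125), the garlic press at (345,235) and T2 at (150,125). T4 sits about 9 mm off the top-view estimate, so I'm adding a wrist measuring helper.

```bash
cat >> h.py <<'E'
def fin(c,im,P,z=80,thr=235,r=45):
    """fin-top centre/yaw near predicted point P"""
    u,v=np.round(proj(c,P)).astype(int); m=(im.min(axis=2)>thr).astype(np.uint8)
    w=np.zeros_like(m); w[max(v-r,0):v+r,max(u-r,0):u+r]=1
    ks=cv2.findContours(m*w,cv2.RETR_EXTERNAL,cv2.CHAIN_APPROX_NONE)[0]
    k=max(ks,key=cv2.contourArea)
    pw=np.array([onz(c,q[0],z)[:2] for q in k],np.float32)
    q=cv2.minAreaRect(pw); b=cv2.boxPoints(q); e=max([b[1]-b[0],b[2]-b[1]],key=np.linalg.norm)
    yaw=np.degrees(np.arctan2(e[1],e[0])); print("fin",np.round(q[0],1),np.round(q[1],1),"yaw",round(yaw,1)); return q[0],yaw
E
python3 - <<'E'
from h import *
im=cv2.imread("pics/w1.png"); c=cam("wrist")
for t in (200,225,245,252):
    fin(c,im,(499,-383,80),thr=t,r=55)
    fin(c,im,(489,-262,80),thr=t,r=62)
E
```

```text
fin [ 497.2 -377.6] [59.4 33. ] yaw 1.7
fin [ 486.6 -260.2] [59.1 21.2] yaw 44.0
fin [ 497.  -377.4] [59.3 32.4] yaw 2.7
fin [ 485.8 -259. ] [59.  17.8] yaw 42.2
fin [ 497.4 -385.5] [58.4 15.5] yaw 2.7
fin [ 486.  -258.8] [58.4 16.7] yaw 42.2
fin [ 497.5 -385.5] [58.4 14.7] yaw 2.7
fin [ 486.4 -259.1] [57.9 14.9] yaw 42.2
```

Request:
jog_arm:
  moves:
    - [[0.13, 0, 0.05, 0, 0, 0.008], [0.261, 0, 0.15, 0, 0, 0.008], [0.261, 0, 0.3, 0, 0, 0.008], [0.261, 0, 0.45, 0, 0, 0.008], [0.261, 0, 0.58, 0, 0, 0.008], [0.261, 0, 0.68, 0, 0, 0.008], [0.261, 0, 0.735, 0, 0, 0.008], [0.261, 0, 0.735, 0, 0, 0.008]]

```text
t: 3.02
eef_pos: [497.7, -384.7, 43.9]
tool_rot: [-180.0, 0.0, 3.1]
ft_force: [-0.3, 0.3, 0.3]
finger_gap: 42.4
```

Request:
jog_arm:
  moves:
    - [[0, 0, 0, 0, 0, 0], [0, 0, 0, 0, 0, 0], [0, 0, 0, 0, 0, 0], [0, 0, 0, 0, 0, 0], [0, 0, 0, 0, 0, 0]]
  jaw: -1
  grip_force: 70

```text
t: 3.65
eef_pos: [498.8, -385.2, 45.5]
tool_rot: [179.9, -0.1, 3.1]
ft_force: [0.3, -0.1, 6.1]
finger_gap: 15.3
```

Request:
jog_arm:
  moves:
    - [[0, 0, -0.1, 0, 0, 0], [0, 0, -0.3, 0, 0, 0], [0, 0, -0.5, 0, 0, 0], [0, 0, -0.7, 0, 0, 0], [0, 0, -0.8, 0, 0, 0], [0, 0, -0.8, 0, 0, 0]]

```text
t: 4.4
eef_pos: [498.5, -385.0, 205.9]
tool_rot: [179.9, -0.1, 3.1]
ft_force: [-1.1, 0.9, -2.4]
finger_gap: 15.5
```

Run:
```python
from h import *
st(); go(480,100,200,110); go(574,127,160,110)
im=cv2.imread("pics/top0.png"); c=cam("top")
print("slot px",proj(c,(552.6,312.3,80)), onz(c,(216,212),80))
```

```text
4.4 [ 498.5 -385.   205.9] [ 1.799e+02 -1.000e-01  3.100e+00] F [-1.1  0.9 -2.4] M [0.05 0.01 0.  ] gap 15.5 q [-39.  26.  94.   0.  60.  48.]
go [ 0.0392 -2.4263  0.025 ] [ 1.000e-03  1.000e-04 -5.938e-01] q6~ -8.2
go [ 0.5155 -2.536   0.2258] [ 1.000e-03  1.000e-04 -5.938e-01] q6~ -7.5
slot px [215.67801433 211.94503355] [552.4220621  311.35454231  80.        ]
```

Request:
jog_arm:
  moves:
    - [[0.02, -0.08, 0, 0, 0, 0], [0.05, -0.25, 0, 0, 0, 0], [0.1, -0.45, 0, 0, 0, 0], [0.15, -0.65, 0, 0, 0, 0], [0.19, -0.85, 0, 0, 0, 0], [0.21, -1.0, 0, 0, 0, 0]]

```text
t: 5.15
eef_pos: [527.9, -179.5, 202.2]
tool_rot: [-179.9, 0.2, 3.2]
ft_force: [-0.5, -0.5, -2.7]
finger_gap: 15.3
```

Request:
jog_arm:
  moves:
    - [[0.04, -0.2, 0, 0, 0, 0], [0.09, -0.4, 0, 0, 0, 0], [0.13, -0.6, 0, 0, 0, 0], [0.17, -0.8, 0, 0, 0, 0], [0.2, -0.95, 0, 0, 0, 0], [0.21, -1.0, 0, 0, 0, 0]]

```text
t: 5.9
eef_pos: [558.7, 21.7, 202.5]
tool_rot: [-180.0, 0.2, 3.3]
ft_force: [0.1, 0.2, -2.7]
finger_gap: 15.2
```

Request:
jog_arm:
  moves:
    - [[0.02, -0.1, 0, 0, 0, -0.04], [0.04, -0.25, 0, 0, 0, -0.09], [0.08, -0.4, 0, 0, 0, -0.15], [0.12, -0.55, 0, 0, 0, -0.2], [0.16, -0.7, 0, 0, 0, -0.26], [0.18, -0.8, 0, 0, 0, -0.32], [0.2, -0.9, 0, 0, 0, -0.38], [0.21, -1.0, 0, 0, 0, -0.44], [0.21, -1.0, 0, 0, 0, -0.5], [0.21, -1.0, 0, 0, 0, -0.55], [0.21, -1.0, 0, 0, 0, -0.59], [0.21, -1.0, 0, 0, 0, -0.59]]

```text
t: 7.4
eef_pos: [590.4, 220.8, 203.0]
tool_rot: [-179.9, 0.0, 109.2]
ft_force: [0.1, 0.2, -2.6]
finger_gap: 14.8
```

Run:
```python
from h import *
st(); go(591.4,229.7,104,110)
im,c=shot("wrist"); cv2.imwrite("pics/w2.png",im)
```

```text
7.4 [590.4 220.8 203. ] [-179.9    0.   109.2] F [ 0.1  0.2 -2.6] M [ 0.   -0.01 -0.01] gap 14.8 q [19. 27. 94. -0. 60.  0.]
go [0.0405 0.0204 0.4952] [-0.0008  0.     -0.0043] q6~ 1.2
```

View pics/w2.png

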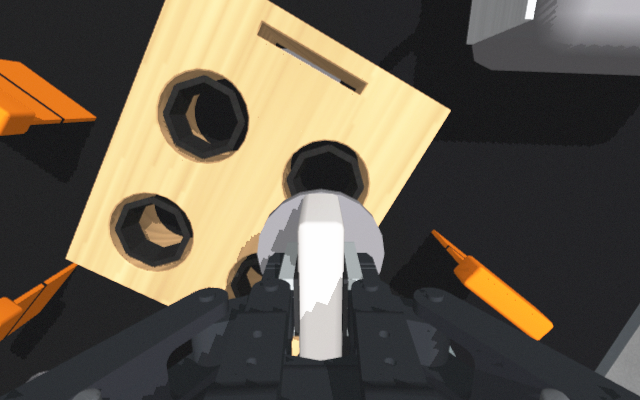

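The wrist view shows two free sockets at (203,115) and (152,232), the slot running (262,25) to (362,92), and the tool held upright with D below it. I'll cross-check the socket positions from this view.

Run:
```python
from h import *
im=cv2.imread("pics/w2.png"); c=cam("wrist")
for n,P in dict(A=(488.8,247.1),B=(471.4,144.5),D=(591.4,229.7),slot=(552.5,312)).items(): print(n,np.round(proj(c,(*P,80))))
hsv=cv2.cvtColor(im,cv2.COLOR_BGR2HSV);H,S,V=cv2.split(hsv)
m=((H>8)&(H<30)&(S>40)&(V>170)).astype(np.uint8)
ks,hi=cv2.findContours(m,cv2.RETR_CCOMP,cv2.CHAIN_APPROX_NONE)
for k in ks:
    a=cv2.contourArea(k); x,y,w,h=cv2.boundingRect(k)
    if 500<a<15000:
        pw=np.array([onz(c,q[0],80)[:2] for q in cv2.convexHull(k)],np.float32)
        print(round(a),(x,y,w,h),"circ",np.round(cv2.minEnclosingCircle(pw)[0],1),round(cv2.minEnclosingCircle(pw)[1],1),"rect",cv2.minAreaRect(pw))
```

```text
A [204. 117.]
B [153. 232.]
D [327. 183.]
slot [313.  59.]
2690 (435, 231, 118, 110) circ [751.9 189.4] 71.6 rect ((751.9280395507812, 189.0480499267578), (22.712749481201172, 142.50669860839844), 70.68548583984375)
1274 (0, 76, 61, 59) circ [360.8 207.2] 27.0 rect ((365.9483642578125, 207.730712890625), (43.53855895996094, 42.4727897644043), 5.467981815338135)
1759 (0, 60, 96, 60) circ [376.6 229.2] 36.5 rect ((375.309814453125, 225.47796630859375), (15.630735397338867, 72.56982421875), 70.7286605834961)
4832 (109, 192, 85, 78) circ [470.4 144.1] 34.4 rect ((470.8644104003906, 145.86521911621094), (64.1773452758789, 68.1190185546875), 73.48614501953125)
6554 (157, 68, 93, 95) circ [488.1 246.5] 34.5 rect ((488.88592529296875, 247.50123596191406), (65.48397827148438, 68.03744506835938), 50.43812561035156)
1737 (256, 21, 111, 74) circ [552.  312.6] 42.7 rect ((551.7608032226562, 311.55938720703125), (10.596712112426758, 85.24085998535156), 80.18712615966797)
```

Request:
jog_arm:
  moves:
    - [[0.04, 0.02, 0, 0, 0, 0], [0.04, 0.02, 0.1, 0, 0, 0], [0.04, 0.02, 0.2, 0, 0, 0], [0.04, 0.02, 0.3, 0, 0, 0], [0.04, 0.02, 0.4, 0, 0, 0], [0.04, 0.02, 0.46, 0, 0, 0], [0.04, 0.02, 0.48, 0, 0, 0], [0.04, 0.02, 0.49, 0, 0, 0]]

```text
t: 8.45
eef_pos: [592.4, 230.2, 106.5]
tool_rot: [-180.0, -0.0, 109.3]
ft_force: [-2.6, -1.6, 0.6]
finger_gap: 15.2
```

Request:
jog_arm:
  moves:
    - [[0, 0, 0.01, 0, 0, 0], [0, 0, 0.02, 0, 0, 0], [0, 0, 0.03, 0, 0, 0], [0, 0, 0.03, 0, 0, 0]]

```text
t: 8.95
eef_pos: [591.4, 230.0, 100.5]
tool_rot: [-179.9, -0.0, 109.3]
ft_force: [-4.7, -1.6, 1.7]
finger_gap: 15.2
```

Request:
jog_arm:
  moves:
    - [[0, 0, 0.005, 0, 0, 0], [0, 0, 0.01, 0, 0, 0], [0, 0, 0.01, 0, 0, 0]]

```text
t: 9.32
eef_pos: [591.2, 229.9, 99.2]
tool_rot: [-179.9, -0.0, 109.3]
ft_force: [-7.5, -2.3, 8.1]
finger_gap: 15.0
```

Request:
jog_arm:
  moves:
    - [[0, -0.006, 0.002, 0, 0, 0], [0, -0.006, 0.005, 0, 0, 0.03], [0, -0.006, 0.008, 0, 0, 0.06], [0, -0.006, 0.012, 0, 0, 0.09], [0, -0.006, 0.015, 0, 0, 0.12], [0, -0.006, 0.017, 0, 0, 0.14], [0, -0.006, 0.017, 0, 0, 0.14]]

```text
t: 10.2
eef_pos: [591.2, 229.9, 96.0]
tool_rot: [180.0, -0.0, 84.1]
ft_force: [-5.0, -1.3, 5.5]
finger_gap: 15.5
```

```bash
python3 -c "
from h import *
st()"
```

```text
10.2 [591.2 229.9  96. ] [180.   -0.   84.1] F [-5.  -1.3  5.5] M [-0.27  0.9  -0.05] gap 15.5 q [20. 35. 97.  0. 49. 26.]
```

Request:
jog_arm:
  moves:
    - [[0, -0.004, 0.006, 0, 0, 0], [0, -0.004, 0.01, 0, 0, 0.03], [0, -0.004, 0.013, 0, 0, 0.06], [0, -0.004, 0.017, 0, 0, 0.1], [0, -0.004, 0.021, 0, 0, 0.14], [0, -0.004, 0.025, 0, 0, 0.18], [0, -0.004, 0.029, 0, 0, 0.22], [0, -0.004, 0.033, 0, 0, 0.26], [0, -0.004, 0.037, 0, 0, 0.29], [0, -0.004, 0.04, 0, 0, 0.31], [0, -0.004, 0.041, 0, 0, 0.31]]

```text
t: 11.58
eef_pos: [591.6, 229.7, 88.9]
tool_rot: [179.9, -0.1, 28.3]
ft_force: [-4.5, -4.4, 13.6]
finger_gap: 15.2
```

```bash
python3 -c "
from h import *
st()"
```

```text
11.57 [591.6 229.7  88.9] [ 1.799e+02 -1.000e-01  2.830e+01] F [-4.5 -4.4 13.6] M [-0.83  0.88  0.21] gap 15.2 q [20. 35. 97. -0. 48. 82.]
```

Request:
jog_arm:
  moves:
    - [[0, 0, 0, 0, 0, 0], [0, 0, 0, 0, 0, 0], [0, 0, 0, 0, 0, 0]]
  jaw: 0

```text
t: 11.95
eef_pos: [590.7, 230.1, 86.7]
tool_rot: [180.0, -0.0, 28.3]
ft_force: [-0.4, -0.6, -0.3]
finger_gap: 42.9
```

Request:
jog_arm:
  moves:
    - [[0, 0, -0.05, 0, 0, 0], [0, 0, -0.2, 0, 0, 0], [0, 0, -0.4, 0, 0, 0], [0, 0, -0.55, 0, 0, 0], [0.05, 0.1, -0.6, 0, 0, 0], [0.1, 0.3, -0.6, 0, 0, 0], [0.1, 0.5, -0.6, 0, 0, 0], [0.1, 0.7, -0.6, 0, 0, 0], [0.1, 0.7, -0.6, 0, 0, 0], [0.1, 0.7, -0.6, 0, 0, 0]]

```text
t: 13.2
eef_pos: [674.4, 115.6, 206.0]
tool_rot: [-180.0, 0.1, 28.3]
ft_force: [0.1, 0.2, -0.2]
finger_gap: 42.6
```

Run:
```python
from h import *
st()
im,c=shot("wrist"); cv2.imwrite("pics/w3.png",im)
t,ct=shot("top"); cv2.imwrite("pics/top3.png",t)
for z in (124,):
  fin(ct,t,(591.4,229.7,z),z,r=14)
for P in [(473,-74,80),(488,-257,80),(600,-245,80)]: fin(ct,t,P,80,r=16)
cv2.imwrite("pics/crop3.png",np.hstack([cv2.resize(im,(480,300)),cv2.resize(t[165:265,200:300],(300,300))]))
```

```text
13.2 [674.4 115.6 206. ] [-1.80e+02  1.00e-01  2.83e+01] F [ 0.1  0.2 -0.2] M [ 0.04 -0.01  0.08] gap 42.6 q [ 9. 31. 86.  0. 63. 70.]Traceback (most recent call last):
  File "<stdin>", line 6, in <module>
  File "h.py", line 32, in fin
    k=max(ks,key=cv2.contourArea)
ValueError: max() iterable argument is empty
```

Run:
```python
from h import *
im=cv2.imread("pics/w3.png");t=cv2.imread("pics/top3.png");ct=cam("top")
cv2.imwrite("pics/crop3.png",np.hstack([cv2.resize(im,(480,300)),cv2.resize(t[165:265,200:300],(300,300))]))
for P in [(473,-74,80),(488,-257,80),(600,-245,80)]:
    try: fin(ct,t,P,80,r=16)
    except Exception as e: print(P,e)
```

```text
fin [472.7 -75. ] [12.6 57.4] yaw -51.4
(488, -257, 80) max() iterable argument is empty
fin [ 642.6 -225. ] [34.8  9. ] yaw 88.9
```

View pics/crop3.png

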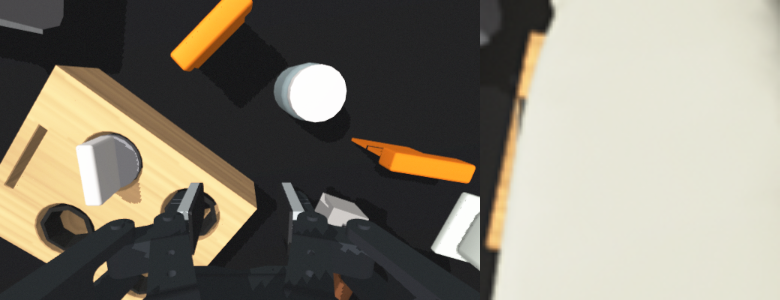

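The first tool is seated in socket D and stands by itself in the wrist view (110,165). T2 and T3 didn't measure cleanly, so one may have been knocked.

Run:
```python
from h import *
t,ct=shot("top"); s,cs=shot("scene"); cv2.imwrite("pics/s4.png",s); cv2.imwrite("pics/t4.png",t)
cv2.imwrite("pics/crop4.png",np.hstack([cv2.resize(t[140:280,320:480],(400,350)),cv2.resize(s[110:250,150:310],(400,350))]))
```

```text
(no output)
```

View pics/crop4.png

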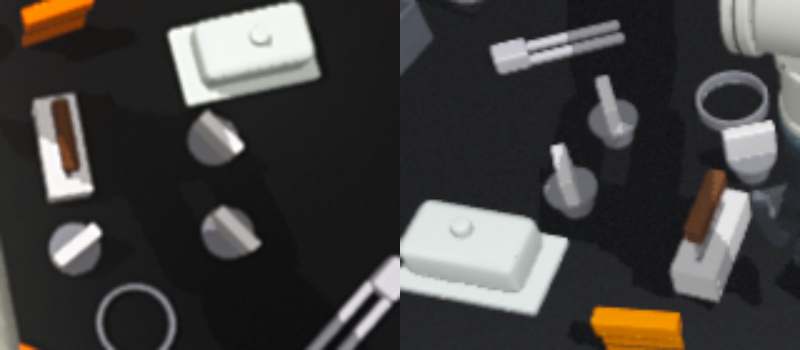

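The tools haven't moved; T2 and T3 were only in the arm's shadow. Next is T3.

Request:
jog_arm:
  moves:
    - [[-0.1, 0.1, 0, 0, 0, 0], [-0.25, 0.26, 0, 0, 0, 0], [-0.4, 0.42, 0, 0, 0, 0], [-0.55, 0.57, 0, 0, 0, 0], [-0.68, 0.7, 0, 0, 0, 0], [-0.71, 0.74, 0, 0, 0, 0]]

```text
t: 14.15
eef_pos: [619.1, -82.6, 207.0]
tool_rot: [180.0, 0.0, 28.2]
ft_force: [0.1, 1.2, 0.5]
finger_gap: 43.0
```

Request:
jog_arm:
  moves:
    - [[-0.15, 0.15, 0, 0, 0, -0.03], [-0.3, 0.3, 0, 0, 0, -0.06], [-0.45, 0.47, 0, 0, 0, -0.08], [-0.6, 0.62, 0, 0, 0, -0.082], [-0.69, 0.72, 0, 0, 0, -0.082], [-0.71, 0.74, 0, 0, 0, -0.082], [-0.71, 0.74, 0, 0, 0, -0.082], [-0.71, 0.74, 0, 0, 0, -0.082]]

```text
t: 15.15
eef_pos: [565.3, -277.8, 206.7]
tool_rot: [-180.0, -0.0, 43.2]
ft_force: [-0.8, 1.2, -0.5]
finger_gap: 42.9
```

Run:
```python
from h import *
st()
im,c=shot("wrist"); cv2.imwrite("pics/w5.png",im)
for t in (200,225,240):
  for P in [(600,-248,80),(486,-259,80)]:
    try: (q,y)=fin(c,im,P,thr=t,r=50)
    except Exception as e: print(P,e)
go(598.5,-248,47,42.5)
```

```text
15.15 [ 565.3 -277.8  206.7] [-180.    -0.    43.2] F [-0.8  1.2 -0.5] M [0.04 0.01 0.04] gap 42.9 q [-27.  26.  94.   0.  60.  20.]
fin [ 598.6 -247.7] [57.2 13.7] yaw 41.6
fin [ 491.3 -253.9] [45.7 13.5] yaw 41.8
fin [ 598.6 -247.2] [56.5 12.6] yaw 41.5
fin [ 491.4 -253.2] [43.1 12.3] yaw 42.2
fin [ 608.1 -237.6] [26.5  7.6] yaw 40.1
(486, -259, 80) max() iterable argument is empty
go [0.2232 0.0047 0.7986] [-0.0001 -0.      0.0036] q6~ 25.0
```

Request:
jog_arm:
  moves:
    - [[0.1, 0, 0.05, 0, 0, 0.005], [0.223, 0.005, 0.15, 0, 0, 0.005], [0.223, 0.005, 0.3, 0, 0, 0.005], [0.223, 0.005, 0.45, 0, 0, 0.005], [0.223, 0.005, 0.6, 0, 0, 0.005], [0.223, 0.005, 0.72, 0, 0, 0.005], [0.223, 0.005, 0.797, 0, 0, 0.005], [0.223, 0.005, 0.797, 0, 0, 0.005]]

```text
t: 16.2
eef_pos: [597.6, -248.7, 46.3]
tool_rot: [-179.9, 0.0, 42.2]
ft_force: [-0.1, -0.3, -0.3]
finger_gap: 42.9
```

Request:
jog_arm:
  moves:
    - [[0, 0, 0, 0, 0, 0], [0, 0, 0, 0, 0, 0], [0, 0, 0, 0, 0, 0], [0, 0, 0, 0, 0, 0], [0, 0, 0, 0, 0, 0]]
  jaw: -1
  grip_force: 70

```text
t: 16.82
eef_pos: [598.8, -249.7, 48.4]
tool_rot: [179.9, -0.0, 42.2]
ft_force: [-0.3, 2.2, 7.1]
finger_gap: 15.4
```

Request:
jog_arm:
  moves:
    - [[0, 0, -0.1, 0, 0, 0], [0, 0, -0.3, 0, 0, 0], [0, 0, -0.5, 0, 0, 0], [0, 0, -0.7, 0, 0, 0], [0, 0, -0.8, 0, 0, 0], [0, 0, -0.8, 0, 0, 0]]

```text
t: 17.58
eef_pos: [598.7, -249.7, 208.9]
tool_rot: [179.8, -0.1, 42.2]
ft_force: [0.2, 0.5, -2.1]
finger_gap: 14.6
```

Request:
jog_arm:
  moves:
    - [[0.05, -0.08, 0, 0, 0, 0], [0.12, -0.2, 0, 0, 0, 0], [0.2, -0.35, 0, 0, 0, 0], [0.28, -0.5, 0, 0, 0, 0], [0.36, -0.64, 0, 0, 0, 0], [0.42, -0.73, 0, 0, 0, 0]]

```text
t: 18.32
eef_pos: [560.7, -82.0, 206.3]
tool_rot: [-179.9, 0.1, 42.3]
ft_force: [0.5, -0.4, -1.6]
finger_gap: 15.0
```

Request:
jog_arm:
  moves:
    - [[0.09, -0.15, 0, 0, 0, 0], [0.17, -0.3, 0, 0, 0, 0], [0.25, -0.45, 0, 0, 0, 0], [0.34, -0.6, 0, 0, 0, 0], [0.42, -0.73, 0, 0, 0, 0]]

```text
t: 18.95
eef_pos: [525.5, 81.6, 206.8]
tool_rot: [-180.0, 0.0, 42.2]
ft_force: [-0.0, 0.0, -2.0]
finger_gap: 15.3
```

Request:
jog_arm:
  moves:
    - [[0.08, -0.14, 0, 0, 0, -0.04], [0.16, -0.28, 0, 0, 0, -0.09], [0.24, -0.42, 0, 0, 0, -0.14], [0.32, -0.56, 0, 0, 0, -0.19], [0.38, -0.66, 0, 0, 0, -0.24], [0.42, -0.73, 0, 0, 0, -0.29], [0.42, -0.73, 0, 0, 0, -0.34], [0.42, -0.73, 0, 0, 0, -0.375], [0.42, -0.73, 0, 0, 0, -0.375], [0.42, -0.73, 0, 0, 0, -0.375]]

```text
t: 20.2
eef_pos: [490.4, 244.5, 207.1]
tool_rot: [-180.0, 0.0, 109.6]
ft_force: [-0.3, -0.1, -2.8]
finger_gap: 15.0
```

Run:
```python
from h import *
st(); go(488.4,246.8,108,110)
```

```text
20.2 [490.4 244.5 207.1] [-180.     0.   109.6] F [-0.3 -0.1 -2.8] M [-0.01  0.03  0.03] gap 15.0 q [ 25.  20. 104.   0.  56.   6.]
go [ 0.014  -0.0056  0.4953] [-0.0002  0.     -0.0024] q6~ 6.8
```

Request:
jog_arm:
  moves:
    - [[0.014, -0.005, 0, 0, 0, 0], [0.014, -0.005, 0.1, 0, 0, 0], [0.014, -0.005, 0.2, 0, 0, 0], [0.014, -0.005, 0.3, 0, 0, 0], [0.014, -0.005, 0.4, 0, 0, 0], [0.014, -0.005, 0.47, 0, 0, 0], [0.014, -0.005, 0.49, 0, 0, 0], [0.014, -0.005, 0.505, 0, 0, 0], [0.014, -0.005, 0.515, 0, 0, 0], [0.014, -0.005, 0.525, 0, 0, 0], [0.014, -0.005, 0.53, 0, 0, 0], [0.014, -0.005, 0.53, 0, 0, 0]]

```text
t: 21.7
eef_pos: [489.3, 245.7, 102.4]
tool_rot: [180.0, 0.1, 109.7]
ft_force: [-0.9, -8.9, 5.4]
finger_gap: 15.1
```

Request:
jog_arm:
  moves:
    - [[-0.006, -0.002, 0.004, 0, 0, 0], [-0.006, -0.002, 0.0085, 0, 0, 0.04], [-0.006, -0.002, 0.0135, 0, 0, 0.08], [-0.006, -0.002, 0.018, 0, 0, 0.12], [-0.006, -0.002, 0.023, 0, 0, 0.16], [-0.006, -0.002, 0.0275, 0, 0, 0.2], [-0.006, -0.002, 0.032, 0, 0, 0.24], [-0.006, -0.002, 0.0365, 0, 0, 0.28], [-0.006, -0.002, 0.041, 0, 0, 0.32], [-0.006, -0.002, 0.0455, 0, 0, 0.36], [-0.006, -0.002, 0.05, 0, 0, 0.4], [-0.006, -0.002, 0.055, 0, 0, 0.44]]

```text
t: 23.2
eef_pos: [487.6, 245.4, 91.9]
tool_rot: [-179.9, 0.1, 30.2]
ft_force: [-10.4, -1.7, 15.9]
finger_gap: 15.2
```

```bash
python3 -c "
from h import *
st()"
```

```text
23.2 [487.6 245.4  91.9] [-1.799e+02  1.000e-01  3.020e+01] F [-10.4  -1.7  15.9] M [-0.32  1.8   0.18] gap 15.2 q [ 25.  29. 108.   0.  43.  85.]
```

Request:
jog_arm:
  moves:
    - [[0, 0, -0.001, 0, 0, 0.007], [0, 0, -0.001, 0, 0, 0.012], [0, 0, -0.001, 0, 0, 0.012]]

```text
t: 23.58
eef_pos: [487.5, 245.5, 91.7]
tool_rot: [-180.0, 0.1, 28.3]
ft_force: [-7.7, -1.3, 11.6]
finger_gap: 15.0
```

Request:
jog_arm:
  moves:
    - [[0, 0, 0, 0, 0, 0], [0, 0, 0, 0, 0, 0], [0, 0, 0, 0, 0, 0]]
  jaw: 0

```text
t: 23.95
eef_pos: [489.4, 245.6, 90.7]
tool_rot: [-180.0, -0.1, 28.3]
ft_force: [0.3, 0.2, -0.2]
finger_gap: 43.0
```

Request:
jog_arm:
  moves:
    - [[0, 0, -0.05, 0, 0, 0], [0, 0, -0.2, 0, 0, 0], [0, 0, -0.4, 0, 0, 0], [0, 0, -0.55, 0, 0, 0], [0, 0, -0.58, 0, 0, 0], [0, 0, -0.58, 0, 0, 0]]

```text
t: 24.7
eef_pos: [488.8, 245.4, 206.5]
tool_rot: [-180.0, -0.0, 28.3]
ft_force: [-0.5, 0.8, 1.1]
finger_gap: 43.1
```

Run:
```python
from h import *
st(); go(449,-293,206,42.5)
t,ct=shot("top")
def grey(P,r=16):
    u,v=np.round(proj(ct,P)).astype(int); q=t[v-r:v+r,u-r:u+r].min(axis=2)
    print(P,q.max(),(q>120).sum(),np.round(onz(ct,np.argwhere(q>90)[:,::-1].mean(0)+[u-r,v-r],50),0))
for P in [(473,-74,60),(488,-257,60)]: grey(P)
```

```text
24.7 [488.8 245.4 206.5] [-180.    -0.    28.3] F [-0.5  0.8  1.1] M [-0.04 -0.03  0.06] gap 43.1 q [ 25.  20. 104.   0.  56.  87.]
go [-1.4518e+00  2.2755e+00  1.9000e-03] [-0.     -0.0001 -0.0789] q6~ 14.4
(473, -74, 60) 255 233 [474. -76.  50.]
(488, -257, 60) 255 349 [ 487. -255.   50.]
```

Request:
jog_arm:
  moves:
    - [[-0.06, 0.1, 0, 0, 0, 0], [-0.16, 0.26, 0, 0, 0, 0], [-0.27, 0.43, 0, 0, 0, 0], [-0.37, 0.59, 0, 0, 0, 0], [-0.484, 0.758, 0, 0, 0, 0]]

```text
t: 25.38
eef_pos: [474.7, 64.8, 205.1]
tool_rot: [-179.9, 0.1, 28.3]
ft_force: [0.2, -0.4, -0.3]
finger_gap: 42.9
```

Request:
jog_arm:
  moves:
    - [[-0.12, 0.19, 0, 0, 0, 0], [-0.24, 0.38, 0, 0, 0, 0], [-0.36, 0.57, 0, 0, 0, 0], [-0.484, 0.758, 0, 0, 0, 0]]

```text
t: 25.88
eef_pos: [461.3, -114.5, 205.1]
tool_rot: [-179.9, 0.1, 28.3]
ft_force: [0.7, -0.2, 0.2]
finger_gap: 42.4
```

Request:
jog_arm:
  moves:
    - [[-0.12, 0.19, 0, 0, 0, -0.03], [-0.23, 0.36, 0, 0, 0, -0.06], [-0.34, 0.53, 0, 0, 0, -0.079], [-0.43, 0.68, 0, 0, 0, -0.079], [-0.484, 0.758, 0, 0, 0, -0.079], [-0.484, 0.758, 0, 0, 0, -0.079], [-0.484, 0.758, 0, 0, 0, -0.079]]

```text
t: 26.75
eef_pos: [448.7, -291.6, 206.0]
tool_rot: [-179.9, 0.0, 42.5]
ft_force: [0.6, 0.2, 0.6]
finger_gap: 42.7
```

Run:
```python
from h import *
st()
im,c=shot("wrist"); cv2.imwrite("pics/w6.png",im)
for t in (200,225,240):
    try: (q,y)=fin(c,im,(486,-259,80),thr=t,r=50); go(*q,47,y)
    except Exception as e: print(e)
```

```text
26.75 [ 448.7 -291.6  206. ] [-179.9    0.    42.5] F [0.6 0.2 0.6] M [-0.07  0.02 -0.  ] gap 42.7 q [-34.  19. 106.   0.  56.  13.]
fin [ 487.5 -258.4] [52.4 51.2] yaw 85.9
go [0.2545 0.0098 0.7958] [-3.000e-04 -1.000e-04 -2.406e-01] q6~ -23.8
fin [ 486.9 -257.6] [51.  51.8] yaw -0.8
go [0.2552 0.0048 0.7958] [-3.000e-04  1.000e-04  2.411e-01] q6~ 62.9
fin [ 487.4 -258.4] [51.3 50.9] yaw 85.9
go [0.2541 0.0093 0.7958] [-3.000e-04 -1.000e-04 -2.408e-01] q6~ -23.8
```

Request:
jog_arm:
  moves:
    - [[0.1, 0, 0.05, 0, 0, 0], [0.252, 0.007, 0.15, 0, 0, 0], [0.252, 0.007, 0.3, 0, 0, 0], [0.252, 0.007, 0.45, 0, 0, 0], [0.252, 0.007, 0.6, 0, 0, 0], [0.252, 0.007, 0.72, 0, 0, 0], [0.252, 0.007, 0.795, 0, 0, 0], [0.252, 0.007, 0.795, 0, 0, 0]]

```text
t: 27.8
eef_pos: [486.8, -258.5, 46.5]
tool_rot: [-179.9, 0.0, 42.6]
ft_force: [0.5, 0.2, -0.1]
finger_gap: 42.8
```

Request:
jog_arm:
  moves:
    - [[0, 0, 0, 0, 0, 0], [0, 0, 0, 0, 0, 0], [0, 0, 0, 0, 0, 0], [0, 0, 0, 0, 0, 0], [0, 0, 0, 0, 0, 0]]
  jaw: -1
  grip_force: 70

```text
t: 28.42
eef_pos: [487.5, -259.9, 48.3]
tool_rot: [179.9, -0.0, 42.5]
ft_force: [0.6, 0.9, 6.6]
finger_gap: 15.1
```

Request:
jog_arm:
  moves:
    - [[0, 0, -0.1, 0, 0, 0], [0, 0, -0.3, 0, 0, 0], [0, 0, -0.5, 0, 0, 0], [0, 0, -0.7, 0, 0, 0], [0, 0, -0.8, 0, 0, 0], [0, 0, -0.8, 0, 0, 0]]

```text
t: 29.18
eef_pos: [487.7, -260.2, 208.8]
tool_rot: [179.8, -0.0, 42.5]
ft_force: [1.5, 1.3, -3.5]
finger_gap: 14.9
```

Request:
jog_arm:
  moves:
    - [[0.08, -0.05, 0, 0, 0, 0], [0.22, -0.15, 0, 0, 0, 0], [0.37, -0.26, 0, 0, 0, 0], [0.52, -0.36, 0, 0, 0, 0], [0.67, -0.47, 0, 0, 0, 0], [0.81, -0.565, 0, 0, 0, 0]]

```text
t: 29.92
eef_pos: [529.0, -64.5, 205.7]
tool_rot: [-179.8, 0.1, 42.6]
ft_force: [0.0, -1.3, -2.3]
finger_gap: 14.9
```

Request:
jog_arm:
  moves:
    - [[0.14, -0.1, 0, 0, 0, -0.04], [0.28, -0.2, 0, 0, 0, -0.09], [0.42, -0.3, 0, 0, 0, -0.14], [0.56, -0.39, 0, 0, 0, -0.19], [0.69, -0.48, 0, 0, 0, -0.24], [0.78, -0.54, 0, 0, 0, -0.29], [0.81, -0.565, 0, 0, 0, -0.34], [0.81, -0.565, 0, 0, 0, -0.375], [0.81, -0.565, 0, 0, 0, -0.375], [0.81, -0.565, 0, 0, 0, -0.375]]

```text
t: 31.18
eef_pos: [572.4, 126.1, 206.5]
tool_rot: [-179.9, -0.0, 109.9]
ft_force: [0.1, -0.1, -1.0]
finger_gap: 15.0
```

Run:
```python
from h import *
st(); go(573.3,126.8,108,110)
```

```text
31.18 [572.4 126.1 206.5] [-179.9   -0.   109.9] F [ 0.1 -0.1 -1. ] M [-0.03 -0.03  0.03] gap 15.0 q [11. 23. 99.  0. 58. -9.]
go [0.0014 0.0064 0.4927] [-0.0005 -0.0001 -0.0005] q6~ -7.5
```

Request:
jog_arm:
  moves:
    - [[0, 0.003, 0, 0, 0, 0], [0, 0.003, 0.1, 0, 0, 0], [0, 0.003, 0.2, 0, 0, 0], [0, 0.003, 0.3, 0, 0, 0], [0, 0.003, 0.4, 0, 0, 0], [0, 0.003, 0.47, 0, 0, 0], [0, 0.003, 0.49, 0, 0, 0], [0, 0.003, 0.505, 0, 0, 0], [0, 0.003, 0.515, 0, 0, 0], [0, 0.003, 0.525, 0, 0, 0], [0, 0.003, 0.53, 0, 0, 0], [0, 0.003, 0.53, 0, 0, 0]]

```text
t: 32.67
eef_pos: [574.2, 126.4, 102.0]
tool_rot: [179.9, 0.0, 110.0]
ft_force: [0.1, 1.5, 0.3]
finger_gap: 15.2
```

Request:
jog_arm:
  moves:
    - [[0, 0, 0.008, 0, 0, 0], [0, 0, 0.0125, 0, 0, 0.04], [0, 0, 0.0175, 0, 0, 0.08], [0, 0, 0.022, 0, 0, 0.12], [0, 0, 0.0265, 0, 0, 0.16], [0, 0, 0.031, 0, 0, 0.2]]

```text
t: 33.42
eef_pos: [574.1, 126.2, 97.0]
tool_rot: [179.9, -0.0, 73.8]
ft_force: [-3.5, 0.5, 13.3]
finger_gap: 15.2
```

```bash
python3 -c "
from h import *
st()"
```

```text
33.42 [574.1 126.2  97. ] [179.9  -0.   73.8] F [-3.5  0.5 13.3] M [-0.01  0.67  0.21] gap 15.2 q [ 11.  32. 103.  -0.  46.  27.]
```

Request:
jog_arm:
  moves:
    - [[0, 0, -0.003, 0, 0, 0], [0, 0, 0.001, 0, 0, 0.04], [0, 0, 0.0055, 0, 0, 0.08], [0, 0, 0.01, 0, 0, 0.12], [0, 0, 0.0145, 0, 0, 0.16], [0, 0, 0.019, 0, 0, 0.2], [0, 0, 0.0235, 0, 0, 0.235], [0, 0, 0.025, 0, 0, 0.255], [0, 0, 0.025, 0, 0, 0.255]]

```text
t: 34.55
eef_pos: [573.6, 126.2, 91.5]
tool_rot: [180.0, 0.0, 28.2]
ft_force: [-3.7, 0.8, 10.4]
finger_gap: 15.1
```

```bash
python3 -c "
from h import *
st()"
```

```text
34.55 [573.6 126.2  91.5] [180.    0.   28.2] F [-3.7  0.8 10.4] M [0.06 0.71 0.52] gap 15.1 q [ 11.  32. 103.  -0.  45.  73.]
```

Request:
jog_arm:
  moves:
    - [[0, 0, 0, 0, 0, 0], [0, 0, 0, 0, 0, 0], [0, 0, 0, 0, 0, 0]]
  jaw: 0

```text
t: 34.92
eef_pos: [573.6, 126.0, 90.2]
tool_rot: [-180.0, 0.0, 28.1]
ft_force: [0.0, -0.1, -0.0]
finger_gap: 42.7
```

Request:
jog_arm:
  moves:
    - [[0, 0, -0.05, 0, 0, 0], [0, 0, -0.2, 0, 0, 0], [0, 0, -0.4, 0, 0, 0], [0, 0, -0.55, 0, 0, 0], [0, 0, -0.58, 0, 0, 0]]

```text
t: 35.55
eef_pos: [575.0, 126.3, 209.0]
tool_rot: [179.9, -0.3, 28.1]
ft_force: [-0.2, -0.3, 0.2]
finger_gap: 42.9
```

Request:
jog_arm:
  moves:
    - [[-0.08, 0.08, 0, 0, 0, -0.04], [-0.17, 0.17, 0, 0, 0, -0.09], [-0.27, 0.27, 0, 0, 0, -0.14], [-0.37, 0.37, 0, 0, 0, -0.19], [-0.47, 0.47, 0, 0, 0, -0.24], [-0.57, 0.57, 0, 0, 0, -0.29], [-0.67, 0.67, 0, 0, 0, -0.34], [-0.75, 0.76, 0, 0, 0, -0.4], [-0.82, 0.84, 0, 0, 0, -0.45], [-0.87, 0.89, 0, 0, 0, -0.5], [-0.875, 0.89, 0, 0, 0, -0.555], [-0.875, 0.89, 0, 0, 0, -0.555]]

```text
t: 37.05
eef_pos: [502.6, -113.5, 205.5]
tool_rot: [-179.9, -0.1, 127.9]
ft_force: [0.5, -0.6, -0.1]
finger_gap: 42.8
```

Run:
```python
from h import *
st()
im,c=shot("wrist"); cv2.imwrite("pics/w7.png",im)
for t in (200,225,245):
    try: (q,y)=fin(c,im,(473,-74.6,80),thr=t,r=50); go(*q,47,y%180)
    except Exception as e: print(e)
```

```text
37.05 [ 502.6 -113.5  205.5] [-1.799e+02 -1.000e-01  1.279e+02] F [ 0.5 -0.6 -0.1] M [-0.01  0.03  0.04] gap 42.8 q [-14.  17. 108.   0.  55. -52.]
fin [477.  -72.3] [32.3 58.1] yaw -51.7
go [0.24   0.0246 0.7935] [-0.0002 -0.0003 -0.0028] q6~ -46.9
fin [470.2 -77.7] [14.6 58.1] yaw -51.8
go [ 0.2397 -0.0184  0.7936] [-0.0002 -0.0003 -0.0019] q6~ -47.5
fin [470.2 -77.2] [14.2 57.3] yaw -51.8
go [ 0.2416 -0.0173  0.7936] [-0.0002 -0.0003 -0.0019] q6~ -47.5
```

View pics/w7.png

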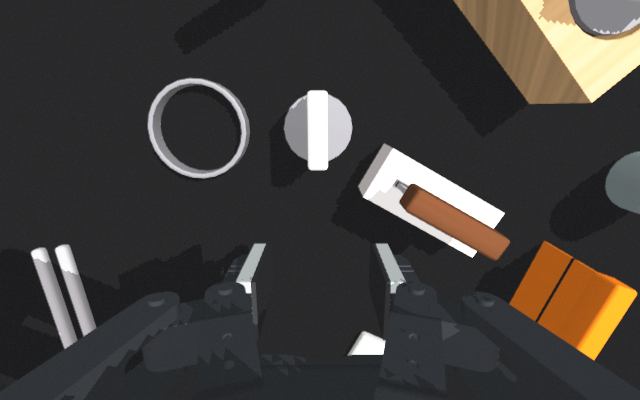

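The wrist view shows T1's fin upright at (318,130), the egg ring at (200,128), and the scraper in the drainer with its wooden handle at (455,222).

Request:
jog_arm:
  moves:
    - [[0.1, 0, 0.05, 0, 0, 0], [0.24, -0.018, 0.15, 0, 0, 0], [0.24, -0.018, 0.3, 0, 0, 0], [0.24, -0.018, 0.45, 0, 0, 0], [0.24, -0.018, 0.6, 0, 0, 0], [0.24, -0.018, 0.72, 0, 0, 0], [0.24, -0.018, 0.793, 0, 0, 0], [0.24, -0.018, 0.793, 0, 0, 0]]

```text
t: 38.1
eef_pos: [470.2, -77.5, 46.9]
tool_rot: [-179.9, -0.1, 128.0]
ft_force: [0.2, 0.1, 0.1]
finger_gap: 43.1
```

Request:
jog_arm:
  moves:
    - [[0, 0, 0, 0, 0, 0], [0, 0, 0, 0, 0, 0], [0, 0, 0, 0, 0, 0], [0, 0, 0, 0, 0, 0], [0, 0, 0, 0, 0, 0]]
  jaw: -1
  grip_force: 70

```text
t: 38.72
eef_pos: [471.7, -77.9, 48.7]
tool_rot: [179.9, 0.1, 128.0]
ft_force: [-0.2, 0.8, 7.3]
finger_gap: 15.0
```

Request:
jog_arm:
  moves:
    - [[0, 0, -0.1, 0, 0, 0], [0, 0, -0.3, 0, 0, 0], [0, 0, -0.5, 0, 0, 0], [0, 0, -0.7, 0, 0, 0], [0, 0, -0.8, 0, 0, 0], [0, 0, -0.8, 0, 0, 0]]

```text
t: 39.48
eef_pos: [471.4, -77.9, 209.0]
tool_rot: [179.9, 0.1, 128.0]
ft_force: [-1.1, -0.4, -2.1]
finger_gap: 15.1
```

Request:
jog_arm:
  moves:
    - [[0.08, 0.06, 0, 0, 0, 0], [0.22, 0.17, 0, 0, 0, 0], [0.38, 0.3, 0, 0, 0, 0], [0.54, 0.42, 0, 0, 0, 0], [0.7, 0.55, 0, 0, 0, 0], [0.82, 0.65, 0, 0, 0, 0], [0.873, 0.686, 0, 0, 0, 0], [0.873, 0.686, 0, 0, 0, 0], [0.873, 0.686, 0, 0, 0, 0]]

```text
t: 40.6
eef_pos: [470.9, 143.3, 207.2]
tool_rot: [-179.9, -0.0, 128.0]
ft_force: [0.3, 0.2, -2.6]
finger_gap: 15.2
```

Run:
```python
from h import *
st(); go(470.8,144,108,128)
```

```text
40.6 [470.9 143.3 207.2] [-179.9   -0.   128. ] F [ 0.3  0.2 -2.6] M [ 0.01  0.03 -0.01] gap 15.2 q [ 16.  15. 111.  -0.  54. -22.]
go [0.003  0.002  0.4962] [-0.0004 -0.      0.    ] q6~ -21.0
```

Request:
jog_arm:
  moves:
    - [[0.003, 0.001, 0, 0, 0, 0], [0.003, 0.001, 0.1, 0, 0, 0], [0.003, 0.001, 0.2, 0, 0, 0], [0.003, 0.001, 0.3, 0, 0, 0], [0.003, 0.001, 0.4, 0, 0, 0], [0.003, 0.001, 0.47, 0, 0, 0], [0.003, 0.001, 0.49, 0, 0, 0], [0.003, 0.001, 0.505, 0, 0, 0], [0.003, 0.001, 0.515, 0, 0, 0], [0.003, 0.001, 0.525, 0, 0, 0], [0.003, 0.001, 0.53, 0, 0, 0], [0.003, 0.001, 0.53, 0, 0, 0]]

```text
t: 42.1
eef_pos: [471.6, 143.8, 103.0]
tool_rot: [180.0, 0.1, 128.1]
ft_force: [-2.0, -9.3, 8.0]
finger_gap: 15.0
```

Request:
jog_arm:
  moves:
    - [[-0.006, -0.005, 0.001, 0, 0, 0], [-0.006, -0.005, 0.0055, 0, 0, 0.04], [-0.006, -0.005, 0.01, 0, 0, 0.08], [-0.006, -0.005, 0.015, 0, 0, 0.12], [-0.006, -0.005, 0.0195, 0, 0, 0.16], [-0.006, -0.005, 0.024, 0, 0, 0.2]]

```text
t: 42.85
eef_pos: [471.3, 143.2, 98.2]
tool_rot: [180.0, 0.0, 91.8]
ft_force: [-4.8, -3.7, 9.8]
finger_gap: 15.3
```

```bash
python3 -c "
from h import *
st()"
```

```text
42.85 [471.3 143.2  98.2] [180.    0.   91.8] F [-4.8 -3.7  9.8] M [-0.61  0.63  0.21] gap 15.3 q [ 16.  25. 115.  -0.  40.  14.]
```

Request:
jog_arm:
  moves:
    - [[0, 0, 0.0045, 0, 0, 0.04], [0, 0, 0.009, 0, 0, 0.08], [0, 0, 0.0135, 0, 0, 0.12], [0, 0, 0.018, 0, 0, 0.16], [0, 0, 0.0225, 0, 0, 0.2], [0, 0, 0.027, 0, 0, 0.235], [0, 0, 0.0285, 0, 0, 0.255], [0, 0, 0.0285, 0, 0, 0.255]]

```text
t: 43.85
eef_pos: [470.7, 143.4, 92.5]
tool_rot: [-180.0, 0.0, 46.1]
ft_force: [-4.7, -0.9, 10.6]
finger_gap: 14.9
```

```bash
python3 -c "
from h import *
st()"
```

```text
43.85 [470.7 143.4  92.5] [-180.     0.    46.1] F [-4.7 -0.9 10.6] M [-0.18  0.98  0.21] gap 14.9 q [ 16.  26. 115.   0.  39.  59.]
```

Request:
jog_arm:
  moves:
    - [[0, 0, 0.001, 0, 0, 0.01], [0, 0, 0.002, 0, 0, 0.02], [0, 0, 0.002, 0, 0, 0.02]]

```text
t: 44.22
eef_pos: [470.7, 143.4, 92.2]
tool_rot: [-180.0, 0.0, 42.6]
ft_force: [-5.6, -1.7, 13.1]
finger_gap: 15.2
```

```bash
python3 -c "
from h import *
st()"
```

```text
44.23 [470.7 143.4  92.2] [-180.     0.    42.6] F [-5.6 -1.7 13.1] M [-0.22  1.16  0.59] gap 15.2 q [ 16.  26. 115.  -0.  39.  63.]
```

Request:
jog_arm:
  moves:
    - [[0, 0, 0, 0, 0, 0], [0, 0, 0, 0, 0, 0], [0, 0, 0, 0, 0, 0]]
  jaw: 0

```text
t: 44.6
eef_pos: [471.3, 143.4, 91.0]
tool_rot: [180.0, -0.0, 42.5]
ft_force: [-0.8, 0.2, -0.3]
finger_gap: 42.5
```

Request:
jog_arm:
  moves:
    - [[0, 0, -0.05, 0, 0, 0], [0, 0, -0.2, 0, 0, 0], [0, 0, -0.35, 0, 0, 0], [0.1, -0.08, -0.4, 0, 0, 0.02], [0.2, -0.16, -0.4, 0, 0, 0.06], [0.35, -0.27, -0.4, 0, 0, 0.08], [0.41, -0.317, -0.4, 0, 0, 0.08], [0.41, -0.317, -0.4, 0, 0, 0.08], [0.41, -0.317, -0.4, 0, 0, 0.08]]

```text
t: 45.72
eef_pos: [488.1, 244.5, 170.7]
tool_rot: [180.0, 0.1, 28.2]
ft_force: [-0.1, 0.6, -0.6]
finger_gap: 42.5
```

Run:
```python
from h import *
st(); go(488,245.6,91,28.3)
```

```text
45.73 [488.1 244.5 170.7] [1.80e+02 1.00e-01 2.82e+01] F [-0.1  0.6 -0.6] M [ 0.02 -0.04  0.02] gap 42.5 q [ 25.  22. 106.  -0.  52.  87.]
go [ 0.0024 -0.005   0.3984] [ 0.      0.0003 -0.0008] q6~ 88.4
```

Request:
jog_arm:
  moves:
    - [[0.002, -0.005, 0.1, 0, 0, 0], [0.002, -0.005, 0.25, 0, 0, 0], [0.002, -0.005, 0.36, 0, 0, 0], [0.002, -0.005, 0.39, 0, 0, 0], [0.002, -0.005, 0.39, 0, 0, 0]]

```text
t: 46.35
eef_pos: [488.5, 245.9, 92.9]
tool_rot: [180.0, 0.0, 28.1]
ft_force: [1.2, 1.3, -1.0]
finger_gap: 42.5
```

Request:
jog_arm:
  moves:
    - [[0, 0, 0, 0, 0, 0], [0, 0, 0, 0, 0, 0], [0, 0, 0, 0, 0, 0], [0, 0, 0, 0, 0, 0], [0, 0, 0.002, 0, 0, 0]]
  jaw: -1

```text
t: 46.98
eef_pos: [489.2, 246.8, 93.8]
tool_rot: [180.0, -0.1, 28.2]
ft_force: [-1.8, -1.9, 12.7]
finger_gap: 14.9
```

Request:
jog_arm:
  moves:
    - [[0, 0, 0.001, 0, 0, 0.01], [0, 0, 0.002, 0, 0, 0.02], [0, 0, 0.002, 0, 0, 0.02]]

```text
t: 47.35
eef_pos: [489.2, 246.8, 93.7]
tool_rot: [180.0, -0.1, 24.7]
ft_force: [-2.5, -1.6, 13.1]
finger_gap: 15.4
```

Run:
```python
from h import *
st()
```

```text
47.35 [489.2 246.8  93.7] [ 1.80e+02 -1.00e-01  2.47e+01] F [-2.5 -1.6 13.1] M [-0.29  0.52  0.96] gap 15.4 q [ 26.  29. 108.  -0.  43.  91.]
```

Request:
jog_arm:
  moves:
    - [[0, 0, 0, 0, 0, 0], [0, 0, 0, 0, 0, 0], [0, 0, 0, 0, 0, 0]]
  jaw: 0

```text
t: 47.72
eef_pos: [488.4, 246.5, 91.9]
tool_rot: [-180.0, 0.0, 24.5]
ft_force: [-0.0, -0.2, 0.0]
finger_gap: 42.5
```

Request:
jog_arm:
  moves:
    - [[0, 0, -0.05, 0, 0, 0], [0, 0, -0.2, 0, 0, 0], [0, 0, -0.35, 0, 0, 0], [0.1, 0.07, -0.4, 0, 0, -0.01], [0.22, 0.15, -0.4, 0, 0, -0.02], [0.36, 0.24, -0.4, 0, 0, -0.02], [0.429, 0.288, -0.4, 0, 0, -0.02], [0.429, 0.288, -0.4, 0, 0, -0.02], [0.429, 0.288, -0.4, 0, 0, -0.02]]

```text
t: 48.85
eef_pos: [589.2, 229.7, 171.7]
tool_rot: [-180.0, 0.1, 28.1]
ft_force: [-0.9, 0.6, -0.0]
finger_gap: 42.5
```

Run:
```python
from h import *
st(); go(591,230,92,28.3)
```

```text
48.85 [589.2 229.7 171.7] [-1.80e+02  1.00e-01  2.81e+01] F [-0.9  0.6 -0. ] M [-0.02  0.02 -0.  ] gap 42.5 q [20. 29. 95.  0. 56. 82.]
go [0.0091 0.0032 0.3987] [-0.0001  0.0005 -0.0009] q6~ 83.0
```

Request:
jog_arm:
  moves:
    - [[0.008, 0.003, 0.1, 0, 0, 0], [0.008, 0.003, 0.25, 0, 0, 0], [0.008, 0.003, 0.36, 0, 0, 0], [0.008, 0.003, 0.392, 0, 0, 0], [0.008, 0.003, 0.392, 0, 0, 0]]

```text
t: 49.48
eef_pos: [591.6, 230.0, 92.9]
tool_rot: [-180.0, 0.1, 28.1]
ft_force: [0.0, -0.0, -0.3]
finger_gap: 42.4
```

Request:
jog_arm:
  moves:
    - [[0, 0, 0, 0, 0, 0], [0, 0, 0, 0, 0, 0], [0, 0, 0, 0, 0, 0], [0, 0, 0, 0, 0, 0], [0, 0, 0.002, 0, 0, 0]]
  jaw: -1

```text
t: 50.1
eef_pos: [592.9, 230.3, 94.6]
tool_rot: [180.0, -0.1, 28.1]
ft_force: [-1.7, -0.6, 11.7]
finger_gap: 14.8
```

Request:
jog_arm:
  moves:
    - [[0, 0, 0.001, 0, 0, 0.01], [0, 0, 0.002, 0, 0, 0.02], [0, 0, 0.002, 0, 0, 0.02]]

```text
t: 50.48
eef_pos: [592.9, 230.2, 94.5]
tool_rot: [180.0, -0.1, 24.6]
ft_force: [-2.4, 0.1, 11.8]
finger_gap: 15.1
```

Run:
```python
from h import *
st()
```

```text
50.48 [592.9 230.2  94.5] [ 1.80e+02 -1.00e-01  2.46e+01] F [-2.4  0.1 11.8] M [-0.12  0.5   0.78] gap 15.1 q [20. 35. 96. -0. 49. 86.]
```

Request:
jog_arm:
  moves:
    - [[0, 0, 0, 0, 0, 0], [0, 0, 0, 0, 0, 0], [0, 0, 0, 0, 0, 0]]
  jaw: 0

```text
t: 50.85
eef_pos: [592.0, 229.8, 92.5]
tool_rot: [-180.0, 0.0, 24.5]
ft_force: [-0.5, 0.4, 0.3]
finger_gap: 42.4
```

Request:
jog_arm:
  moves:
    - [[0, 0, -0.05, 0, 0, 0], [0, 0, -0.2, 0, 0, 0], [0, 0, -0.4, 0, 0, 0], [0, 0, -0.55, 0, 0, 0], [0, 0, -0.58, 0, 0, 0], [0, 0, -0.58, 0, 0, 0]]

```text
t: 51.6
eef_pos: [592.0, 229.9, 208.8]
tool_rot: [180.0, -0.0, 24.5]
ft_force: [-0.3, 0.3, -0.7]
finger_gap: 42.6
```

Run:
```python
from h import *
def brown(im,c,P,z,r):
    u,v=np.round(proj(c,P)).astype(int); q=im[v-r:v+r,u-r:u+r]; hsv=cv2.cvtColor(q,cv2.COLOR_BGR2HSV)
    m=((hsv[...,0]<16)&(hsv[...,1]>100)&(hsv[...,2]>60)).astype(np.uint8)
    k=max(cv2.findContours(m,cv2.RETR_EXTERNAL,cv2.CHAIN_APPROX_NONE)[0],key=cv2.contourArea)
    rr=cv2.minAreaRect(k); print("px",rr[0][0]+u-r,rr[0][1]+v-r,rr[1:])
    for zz in z:
        pw=np.array([onz(c,q[0]+[u-r,v-r],zz)[:2] for q in k],np.float32); a=cv2.minAreaRect(pw); b=cv2.boxPoints(a)
        e=max([b[1]-b[0],b[2]-b[1]],key=np.linalg.norm); print(zz,np.round(a[0],1),np.round(a[1],1),round(np.degrees(np.arctan2(e[1],e[0])),1))
c=cam("top"); brown(cv2.imread("pics/top0.png"),c,(590,-62,60),(91,104),22)
# w7 pose
p=robot.camera_params("wrist"); T=np.eye(4); T[:3,:3]=Ro.from_euler("xyz",[-179.9,-.1,127.9],degrees=True).as_matrix(); T[:3,3]=[502.6,-113.5,205.5]
K=cam("wrist")[0]; cw=(K,np.linalg.inv(T@np.array(p["tool_from_camera"])))
brown(cv2.imread("pics/w7.png"),cw,(590,-62,100),(91,104),70)
st()
```

```text
px 345.87999725341797 193.84000205993652 ((28.263900756835938, 6.0821051597595215), 79.69515228271484)
91 [597.3 -65.1] [83.1 17.5] 8.4
104 [594.3 -64.1] [82.  17.2] 8.4
px 454.1840515136719 222.17909240722656 ((116.07340240478516, 27.784137725830078), 29.835540771484375)
91 [599.  -66.3] [95.1 21.8] 7.9
104 [592.2 -66. ] [90.3 20.7] 7.9
51.6 [592.  229.9 208.8] [180.   -0.   24.5] F [-0.3  0.3 -0.7] M [-0. -0. -0.] gap 42.6 q [20. 27. 93.  0. 60. 86.]
```

Request:
jog_arm:
  moves:
    - [[-0.06, 0.09, 0, 0, 0, 0], [-0.15, 0.22, 0, 0, 0, 0], [-0.25, 0.36, 0, 0, 0, 0], [-0.35, 0.5, 0, 0, 0, 0], [-0.444, 0.63, 0, 0, 0, 0]]
  jaw: 0.3

```text
t: 52.22
eef_pos: [562.1, 76.2, 207.3]
tool_rot: [-180.0, 0.2, 24.5]
ft_force: [-0.7, 0.3, 0.6]
finger_gap: 55.6
```

Request:
jog_arm:
  moves:
    - [[-0.1, 0.14, 0, 0, 0, 0.03], [-0.2, 0.28, 0, 0, 0, 0.06], [-0.3, 0.42, 0, 0, 0, 0.092], [-0.39, 0.55, 0, 0, 0, 0.092], [-0.444, 0.63, 0, 0, 0, 0.092], [-0.444, 0.63, 0, 0, 0, 0.092], [-0.444, 0.63, 0, 0, 0, 0.092]]

```text
t: 53.1
eef_pos: [535.1, -72.6, 208.5]
tool_rot: [-180.0, 0.0, 8.0]
ft_force: [0.5, 0.8, 0.4]
finger_gap: 55.7
```

Run:
```python
from h import *
st()
im,c=shot("wrist"); cv2.imwrite("pics/w8.png",im)
t,ct=shot("top"); s,cs=shot("scene"); cv2.imwrite("pics/t8.png",t); cv2.imwrite("pics/s8.png",s)
x,y=proj(cs,(594,-65,60)).astype(int)
cv2.imwrite("pics/crop8.png",np.hstack([cv2.resize(im,(480,300)),cv2.resize(s[y-50:y+50,x-50:x+50],(300,300),interpolation=cv2.INTER_CUBIC)]))
```

```text
53.1 [535.1 -72.6 208.5] [-180.    0.    8.] F [0.5 0.8 0.4] M [-0.05  0.02  0.01] gap 55.7 q [ -9.  19. 105.   0.  56.  73.]
```

View pics/crop8.png

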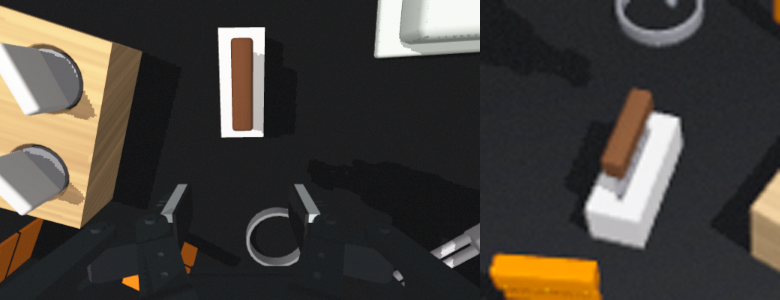

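Left (wrist view): the wooden handle at about (242,85) stands upright in the white drainer, nearly parallel to it. Right (scene view): the blade is visible beneath the handle, with little lean.

Run:
```python
from h import *
im=cv2.imread("pics/w8.png"); c=cam("wrist")
hsv=cv2.cvtColor(im,cv2.COLOR_BGR2HSV); roi=np.zeros(im.shape[:2],bool); roi[20:200,270:380]=1
br=((hsv[...,0]<16)&(hsv[...,1]>90)&(hsv[...,2]>50)&roi).astype(np.uint8)
wh=((hsv[...,1]<60)&(hsv[...,2]>150)&roi|(br>0)).astype(np.uint8)
for n,m,zs in(("handle",br,(104,91)),("drainer",wh,(45,))):
    k=max(cv2.findContours(m,cv2.RETR_EXTERNAL,cv2.CHAIN_APPROX_NONE)[0],key=cv2.contourArea); print(n,cv2.boundingRect(k))
    for z in zs:
        pw=np.array([onz(c,q[0],z)[:2] for q in k],np.float32); a=cv2.minAreaRect(pw); b=cv2.boxPoints(a)
        e=max([b[1]-b[0],b[2]-b[1]],key=np.linalg.norm); print(z,np.round(a[0],1),np.round(a[1],1),round(np.degrees(np.arctan2(e[1],e[0])),1)); print(np.round(b,1).tolist())
print("cam",np.round(np.linalg.inv(c[1])[:3,3]))
```

```text
handle (308, 51, 29, 123)
104 [594.9 -65.9] [81.8 18.8] 8.7
[[553.0, -62.79999923706055], [555.9000244140625, -81.4000015258789], [636.7000122070312, -69.0999984741211], [633.9000244140625, -50.400001525878906]]
91 [594.6 -66. ] [86.  19.8] 8.7
[[550.5999755859375, -62.70000076293945], [553.5, -82.30000305175781], [638.5999755859375, -69.30000305175781], [635.5999755859375, -49.79999923706055]]
drainer (291, 36, 62, 147)
45 [594.9 -66. ] [120.6  50.3] 8.6
[[531.5, -50.20000076293945], [539.0, -99.9000015258789], [658.2000122070312, -81.80000305175781], [650.7000122070312, -32.099998474121094]]
cam [600. -64. 352.]
```

Request:
jog_arm:
  moves:
    - [[0.15, 0.004, 0.03, 0, 0, -0.003], [0.301, 0.009, 0.1, 0, 0, -0.003], [0.301, 0.009, 0.25, 0, 0, -0.003], [0.301, 0.009, 0.4, 0, 0, -0.003], [0.301, 0.009, 0.55, 0, 0, -0.003], [0.301, 0.009, 0.64, 0, 0, -0.003], [0.301, 0.009, 0.68, 0, 0, -0.003], [0.301, 0.009, 0.68, 0, 0, -0.003]]

```text
t: 54.25
eef_pos: [595.3, -66.3, 72.9]
tool_rot: [-180.0, -0.0, 8.5]
ft_force: [0.2, 0.3, -0.2]
finger_gap: 55.3
```

Request:
jog_arm:
  moves:
    - [[0, 0, 0, 0, 0, 0], [0, 0, 0, 0, 0, 0], [0, 0, 0, 0, 0, 0], [0, 0, 0, 0, 0, 0], [0, 0, 0, 0, 0, 0], [0, 0, 0, 0, 0, 0]]
  jaw: -1
  grip_force: 80

```text
t: 55.0
eef_pos: [595.9, -66.5, 74.0]
tool_rot: [180.0, -0.1, 8.5]
ft_force: [-1.2, 0.5, 6.8]
finger_gap: 18.8
```

Run:
```python
from h import *
st()
```

```text
55.0 [595.9 -66.5  74. ] [ 1.8e+02 -1.0e-01  8.5e+00] F [-1.2  0.5  6.8] M [ 0.21  0.12 -0.03] gap 18.8 q [ -8.  34. 102.   0.  44.  74.]
```

Request:
jog_arm:
  moves:
    - [[0, 0, -0.05, 0, 0, 0], [0, 0, -0.15, 0, 0, 0], [0, 0, -0.3, 0, 0, 0], [0, 0, -0.45, 0, 0, 0], [0, 0, -0.6, 0, 0, 0], [0, 0, -0.75, 0, 0, 0], [0, 0, -0.8, 0, 0, 0], [0, 0, -0.8, 0, 0, 0]]

```text
t: 56.0
eef_pos: [595.2, -66.5, 233.6]
tool_rot: [180.0, -0.1, 8.5]
ft_force: [-0.1, -0.2, -1.8]
finger_gap: 18.8
```

Request:
jog_arm:
  moves:
    - [[0, -0.08, 0, 0, 0, 0], [0.01, -0.22, 0, 0, 0, 0], [0.01, -0.4, 0, 0, 0, 0], [0.02, -0.58, 0, 0, 0, 0], [0.03, -0.76, 0, 0, 0, 0], [0.031, -0.95, 0, 0, 0, 0]]

```text
t: 56.75
eef_pos: [571.8, 124.2, 231.3]
tool_rot: [-180.0, 0.2, 8.5]
ft_force: [-0.0, -0.5, -2.0]
finger_gap: 18.7
```

Request:
jog_arm:
  moves:
    - [[0, -0.18, 0, 0, 0, 0.02], [0.01, -0.36, 0, 0, 0, 0.05], [0.02, -0.54, 0, 0, 0, 0.08], [0.03, -0.7, 0, 0, 0, 0.1], [0.03, -0.84, 0, 0, 0, 0.102], [0.031, -0.92, 0, 0, 0, 0.102], [0.031, -0.95, 0, 0, 0, 0.102], [0.031, -0.95, 0, 0, 0, 0.102], [0.031, -0.95, 0, 0, 0, 0.102]]

```text
t: 57.88
eef_pos: [551.2, 310.3, 232.8]
tool_rot: [180.0, 0.0, -9.9]
ft_force: [0.1, 0.5, -1.8]
finger_gap: 18.8
```

Run:
```python
from h import *
st(); go(551.9,311.8,165,-9.8)
im,c=shot("wrist"); cv2.imwrite("pics/w9.png",im)
s,cs=shot("scene"); cv2.imwrite("pics/s9.png",s)
e=robot.state()["eef_pos"]; x,y=proj(cs,(e[0],e[1],e[2]-30)).astype(int); print(x,y)
cv2.imwrite("pics/crop9.png",np.hstack([cv2.resize(im,(448,280)),cv2.resize(s[y-50:y+50,x-60:x+60],(336,280),interpolation=cv2.INTER_CUBIC)]))
```

```text
57.88 [551.2 310.3 232.8] [180.    0.   -9.9] F [ 0.1  0.5 -1.8] M [ 0.02 -0.   -0.01] gap 18.8 q [ 28.  25.  92.  -0.  63. 128.]
go [ 0.0021 -0.0079  0.3388] [ 0.0001  0.     -0.0005] q6~ 129.3
423 201
```

View pics/crop9.png

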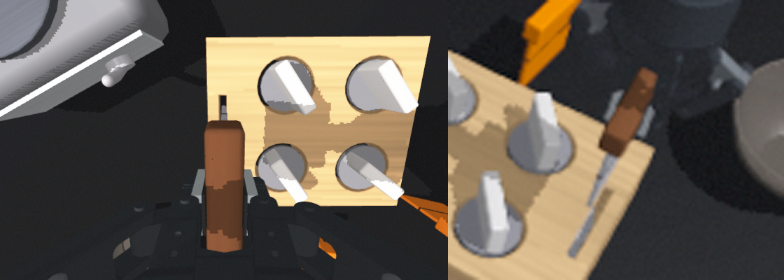

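Left (wrist view): four tools in their sockets and the handle aligned over the slot end at (223,105). Right (scene view): the blade hangs straight above the slot at (585,230). I'll lower it until it enters the mouth and watch the force.

Request:
jog_arm:
  moves:
    - [[0.006, -0.014, 0.05, 0, 0, 0], [0.006, -0.014, 0.15, 0, 0, 0], [0.006, -0.014, 0.25, 0, 0, 0], [0.006, -0.014, 0.33, 0, 0, 0], [0.006, -0.014, 0.37, 0, 0, 0], [0.006, -0.014, 0.385, 0, 0, 0], [0.006, -0.014, 0.395, 0, 0, 0], [0.006, -0.014, 0.405, 0, 0, 0], [0.006, -0.014, 0.415, 0, 0, 0], [0.006, -0.014, 0.42, 0, 0, 0]]

```text
t: 59.22
eef_pos: [552.8, 313.7, 148.8]
tool_rot: [-180.0, -0.0, -9.9]
ft_force: [0.2, -0.7, -1.4]
finger_gap: 18.6
```

Run:
```python
from h import *
st()
```

```text
59.23 [552.8 313.7 148.8] [-180.    -0.    -9.9] F [ 0.2 -0.7 -1.4] M [-0.17  0.01  0.01] gap 18.6 q [ 29.  31.  95.   0.  54. 128.]
```

Request:
jog_arm:
  moves:
    - [[0, 0, 0.02, 0, 0, 0], [0, 0, 0.04, 0, 0, 0], [0, 0, 0.06, 0, 0, 0], [0, 0, 0.08, 0, 0, 0], [0, 0, 0.1, 0, 0, 0], [0, 0, 0.1, 0, 0, 0]]

```text
t: 59.98
eef_pos: [552.6, 313.7, 128.4]
tool_rot: [180.0, 0.0, -9.9]
ft_force: [-0.0, -0.4, -2.5]
finger_gap: 18.8
```

Run:
```python
from h import *
st()
```

```text
59.98 [552.6 313.7 128.4] [180.    0.   -9.9] F [-0.  -0.4 -2.5] M [-0.2   0.01  0.04] gap 18.8 q [ 29.  32.  96.   0.  52. 128.]
```

Request:
jog_arm:
  moves:
    - [[0, 0, 0.015, 0, 0, 0], [0, 0, 0.03, 0, 0, 0], [0, 0, 0.045, 0, 0, 0], [0, 0, 0.06, 0, 0, 0], [0, 0, 0.07, 0, 0, 0], [0, 0, 0.07, 0, 0, 0]]

```text
t: 60.72
eef_pos: [553.3, 313.8, 115.6]
tool_rot: [-180.0, -0.1, -9.8]
ft_force: [-0.2, -2.0, 4.2]
finger_gap: 18.6
```

Run:
```python
from h import *
st()
s,cs=shot("scene"); cv2.imwrite("pics/s10.png",s)
x,y=proj(cs,(552,312,90)).astype(int)
cv2.imwrite("pics/crop10.png",cv2.resize(s[y-35:y+35,x-35:x+35],(560,560),interpolation=cv2.INTER_CUBIC))
```

```text
60.73 [553.3 313.8 115.6] [-1.8e+02 -1.0e-01 -9.8e+00] F [-0.2 -2.   4.2] M [-0.48  0.22  0.29] gap 18.6 q [ 29.  33.  96.  -0.  51. 128.]
```

View pics/crop10.png

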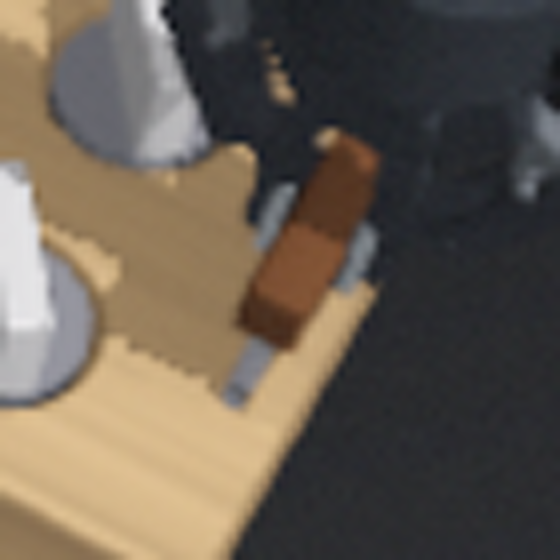

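Request:
jog_arm:
  moves:
    - [[0, 0, 0.012, 0, 0, 0], [0, 0, 0.024, 0, 0, 0], [0, 0, 0.036, 0, 0, 0], [0, 0, 0.036, 0, 0, 0]]

```text
t: 61.28
eef_pos: [553.7, 313.8, 108.5]
tool_rot: [-180.0, -0.1, -9.8]
ft_force: [0.7, -3.5, 4.1]
finger_gap: 18.9
```

Run:
```python
from h import *
for _ in range(4): st(); robot.capture("top")
```

```text
61.27 [553.7 313.8 108.5] [-1.8e+02 -1.0e-01 -9.8e+00] F [ 0.7 -3.5  4.1] M [-0.62 -0.09  0.2 ] gap 18.9 q [ 28.  34.  96.  -0.  50. 128.]
61.33 [553.7 313.8 108.4] [-1.8e+02 -1.0e-01 -9.8e+00] F [ 0.5 -2.4  5.9] M [-0.7  -0.05  0.27] gap 19.0 q [ 28.  34.  96.  -0.  50. 128.]
61.38 [553.7 313.8 108.4] [-1.8e+02 -1.0e-01 -9.8e+00] F [ 1.1 -3.   5.5] M [-0.67 -0.07  0.28] gap 18.8 q [ 28.  34.  96.  -0.  50. 128.]
61.42 [553.7 313.8 108.4] [-1.8e+02 -1.0e-01 -9.8e+00] F [ 0.7 -3.6  5.3] M [-0.68 -0.11  0.31] gap 18.6 q [ 28.  34.  96.  -0.  50. 128.]
```

Request:
jog_arm:
  moves:
    - [[0, 0, 0, 0, 0, 0], [0, 0, 0, 0, 0, 0], [0, 0, 0, 0, 0, 0]]
  jaw: 0

```text
t: 61.85
eef_pos: [552.6, 313.9, 107.4]
tool_rot: [-180.0, 0.0, -9.9]
ft_force: [-0.2, -0.5, -0.6]
finger_gap: 42.6
```

Request:
jog_arm:
  moves:
    - [[0, 0, -0.05, 0, 0, 0], [0, 0, -0.2, 0, 0, 0], [0, 0, -0.4, 0, 0, 0], [0, 0, -0.5, 0, 0, 0], [-0.1, -0.15, -0.5, 0, 0, 0], [-0.25, -0.35, -0.5, 0, 0, 0], [-0.35, -0.55, -0.5, 0, 0, 0], [-0.35, -0.6, -0.5, 0, 0, 0], [-0.35, -0.6, -0.5, 0, 0, 0]]

```text
t: 62.98
eef_pos: [504.3, 444.0, 207.3]
tool_rot: [180.0, 0.0, -9.8]
ft_force: [0.2, -0.9, -0.4]
finger_gap: 42.6
```

Run:
```python
from h import *
st()
im,c=shot("wrist"); cv2.imwrite("pics/w11.png",im)
x,y=proj(c,(552,312,90)).astype(int); print(x,y)
x0=int(np.clip(x-130,0,380)); y0=int(np.clip(y-100,0,200))
print(x0,y0); cv2.imwrite("pics/crop11.png",cv2.resize(im[y0:y0+200,x0:x0+260],(780,600),interpolation=cv2.INTER_CUBIC))
```

```text
62.98 [504.3 444.  207.3] [180.    0.   -9.8] F [ 0.2 -0.9 -0.4] M [0.   0.02 0.01] gap 42.6 q [ 40.  30.  88.  -0.  62. 140.]
488 100
358 0
```

View pics/crop11.png

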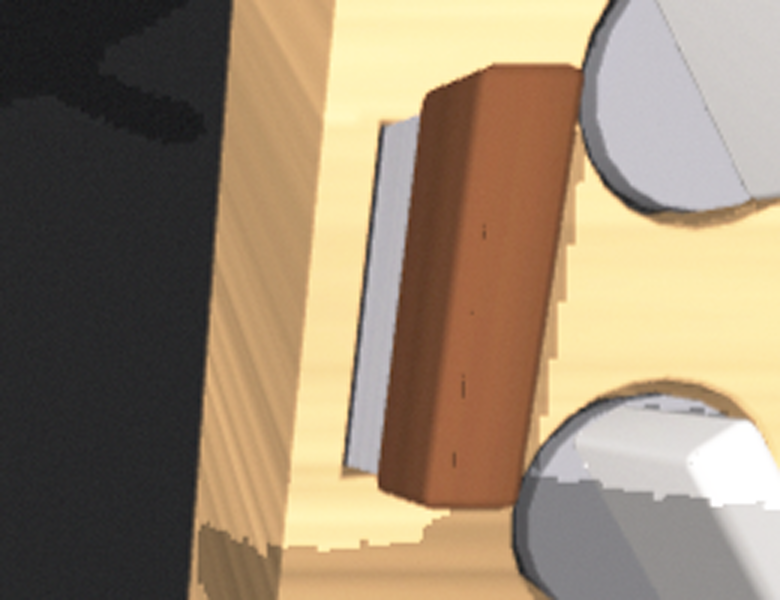

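Seen from the +y side (crop), the scraper stands alone in the slot with a thin dark line at the blade/wood joint, (380,125) to (348,470). I want a more oblique look at that line, so I'm turning the camera round and tilting it.

Request:
jog_arm:
  moves:
    - [[0, 0, -0.065, 0, 0, -0.05], [0.02, 0.02, -0.065, 0, 0, -0.1], [0.04, 0.04, -0.065, 0, 0, -0.155], [0.08, 0.07, -0.065, 0, 0, -0.21], [0.12, 0.1, -0.065, 0, 0, -0.265], [0.15, 0.13, -0.065, 0, 0, -0.32], [0.184, 0.166, -0.065, 0, 0, -0.375], [0.184, 0.166, -0.065, 0, 0, -0.43], [0.184, 0.166, -0.065, 0, 0, -0.485], [0.184, 0.166, -0.065, 0, 0, -0.54], [0.184, 0.166, -0.065, 0, 0, -0.59], [0.184, 0.166, -0.065, 0, 0, -0.61]]

```text
t: 64.53
eef_pos: [535.4, 403.0, 220.5]
tool_rot: [-180.0, 0.0, 100.0]
ft_force: [0.7, 0.0, 0.8]
finger_gap: 42.8
```

Request:
jog_arm:
  moves:
    - [[0, 0, 0, 0, -0.04, 0], [0, 0, 0.03, 0, -0.08, 0], [0, 0, 0.06, 0, -0.12, 0], [0, 0, 0.1, 0, -0.16, 0], [0, 0, 0.15, 0, -0.19, 0], [0, 0, 0.15, 0, -0.22, 0], [0, 0, 0.15, 0, -0.22, 0], [0, 0, 0.15, 0, -0.22, 0], [0, 0, 0.15, 0, -0.22, 0]]

```text
t: 65.65
eef_pos: [535.6, 404.2, 191.6]
tool_rot: [179.9, 39.5, 99.8]
ft_force: [0.0, -0.1, 0.2]
finger_gap: 42.6
```

Run:
```python
from h import *
st()
im,c=shot("wrist"); cv2.imwrite("pics/w12.png",im)
x,y=proj(c,(552,315,80)).astype(int); print(x,y)
for P in [(552.4,316,80),(552.4,316,81),(552.4,318,80),(552,325,139)]: print(P,np.round(proj(c,P),1))
x0=int(np.clip(x-90,0,460)); y0=int(np.clip(y-90,0,265))
print(x0,y0); cv2.imwrite("pics/crop12.png",cv2.resize(im[y0:y0+135,x0:x0+180],(800,600),interpolation=cv2.INTER_CUBIC))
```

```text
65.65 [535.6 404.2 191.6] [179.9  39.5  99.8] F [ 0.  -0.1  0.2] M [ 0.28  0.08 -0.01] gap 42.6 q [ 49.  43.  75. -30.  89.  47.]
322 185
(552.4, 316, 80) [323.1 184.7]
(552.4, 316, 81) [323.2 185.6]
(552.4, 318, 80) [323.6 183.2]
(552, 325, 139) [325.3 241.7]
232 95
```

View pics/crop12.png

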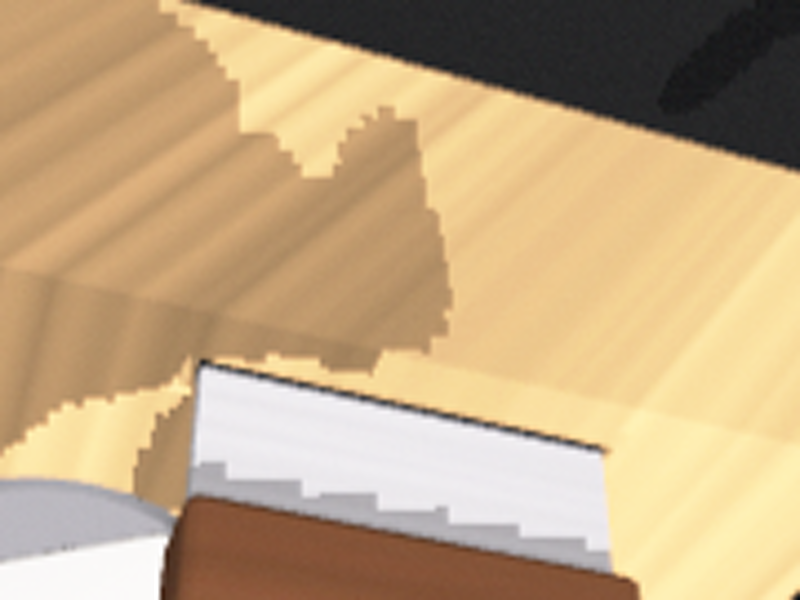

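Run:
```python
from h import *
im=cv2.imread("pics/w12.png"); c=cam("wrist")
ey=np.array([.170,.985,0]); ex=np.array([.985,-.170,0])
g=im.min(axis=2)
for u in (290,310,330,350):
    print(u,"col",[int(x) for x in g[165:232,u]])
# blade face line: intersect dark-line pixel with plane z=80, then handle lower front edge is 8 mm toward +y; solve its z along the vertical plane
def solve(uvl,uvh,off=8):
    P=onz(c,uvl,80); n=ey; o,d=ray(c,uvh); t=((P+off*ey-o)@n)/(d@n); return np.round(P,1),np.round(o+d*t,1)
for a,b in (((323.2,186.9),(325,216.6)),((290,178.5),(290,209.5))): print(solve(a,b))
```

```text
290 col [110, 111, 107, 100, 100, 101, 102, 100, 99, 99, 98, 122, 153, 120, 65, 159, 234, 237, 237, 235, 232, 233, 236, 236, 237, 236, 234, 234, 234, 237, 238, 236, 234, 233, 232, 232, 233, 222, 175, 173, 178, 177, 170, 130, 46, 53, 54, 57, 56, 55, 58, 55, 56, 56, 55, 57, 52, 51, 56, 59, 57, 56, 61, 59, 61, 62, 58]
310 col [106, 107, 105, 105, 103, 102, 100, 96, 93, 91, 93, 93, 95, 117, 152, 152, 152, 134, 65, 140, 231, 236, 237, 235, 233, 232, 233, 235, 235, 237, 236, 235, 234, 236, 237, 237, 234, 233, 233, 232, 224, 176, 173, 174, 179, 179, 170, 128, 45, 55, 57, 56, 54, 55, 55, 56, 57, 57, 56, 55, 56, 53, 57, 57, 57, 58, 60]
330 col [104, 104, 102, 102, 104, 116, 139, 139, 141, 141, 141, 143, 153, 153, 152, 154, 153, 154, 155, 155, 154, 142, 94, 115, 208, 236, 237, 236, 234, 233, 234, 234, 234, 234, 236, 234, 235, 236, 236, 235, 233, 233, 233, 222, 177, 175, 174, 176, 179, 179, 169, 125, 47, 56, 53, 55, 56, 56, 54, 56, 58, 56, 53, 53, 54, 57, 56]
350 col [141, 144, 141, 142, 140, 141, 141, 142, 141, 141, 139, 140, 141, 141, 141, 145, 150, 159, 159, 162, 161, 162, 162, 161, 162, 157, 120, 65, 161, 234, 235, 234, 233, 233, 233, 233, 233, 235, 236, 234, 234, 235, 235, 235, 234, 232, 232, 233, 233, 232, 220, 177, 178, 178, 163, 103, 49, 51, 56, 56, 55, 57, 56, 57, 56, 57, 53]
(array([552.9, 313. ,  80. ]), array([552.7, 321.2, 115. ]))
(array([524.1, 319.5,  80. ]), array([525.1, 327.5, 115.7]))
```

Run:
```python
import cv2,numpy as np
a=cv2.imread("pics/w11.png")[10:180,460:570]; b=cv2.imread("pics/w12.png")[165:305,255:395]
a=cv2.resize(a,None,fx=3.5,fy=3.5,interpolation=cv2.INTER_CUBIC); b=cv2.resize(b,None,fx=2.94,fy=4.25,interpolation=cv2.INTER_CUBIC)
print(a.shape,b.shape); h=max(a.shape[0],b.shape[0]); o=np.zeros((h,a.shape[1]+b.shape[1],3),np.uint8); o[:a.shape[0],:a.shape[1]]=a; o[:b.shape[0],a.shape[1]:]=b
cv2.imwrite("pics/crop13.png",o)
```

```text
(595, 385, 3) (595, 412, 3)
```

View pics/crop13.png

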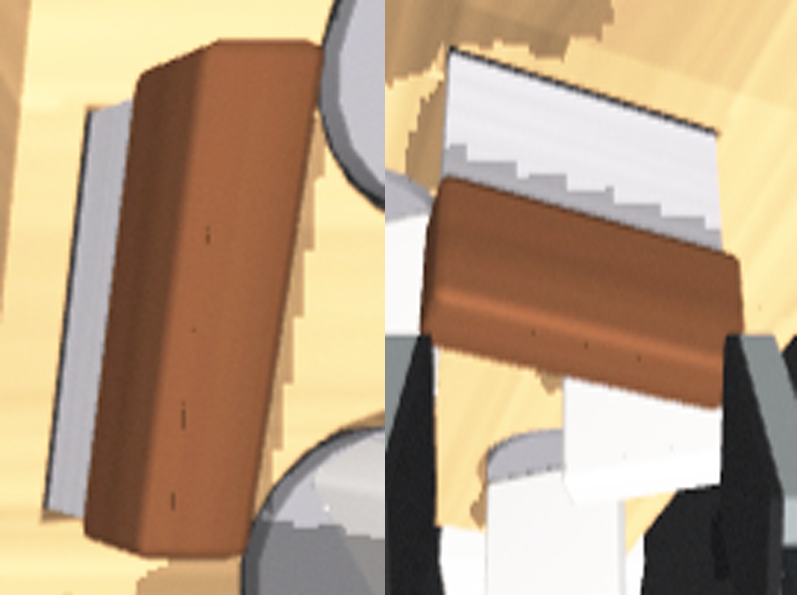

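Run:
```python
from h import *
p=robot.camera_params("wrist");K=cam("wrist")[0]
def camat(pos,rot):
    T=np.eye(4);T[:3,:3]=Ro.from_euler("xyz",rot,degrees=True).as_matrix();T[:3,3]=pos
    return K,np.linalg.inv(T@np.array(p["tool_from_camera"]))
cA=camat([504.3,444.0,207.3],[180,0,-9.8]); cB=cam("wrist")
fA=lambda q:(460-.5+(q[0]+.5)/3.5,10-.5+(q[1]+.5)/3.5); fB=lambda q:(255-.5+(q[0]-385+.5)/2.94,165-.5+(q[1]+.5)/4.25)
def plane(c,a,b):
    o,d1=ray(c,a);_,d2=ray(c,b);n=np.cross(d1,d2);n/=np.linalg.norm(n);return n,n@o
def edge(a,b):
    n1,k1=plane(cA,*map(fA,a));n2,k2=plane(cB,*map(fB,b));ex=np.array([.985,-.170,0])
    M=np.array([n1,n2,ex]);r=np.array([k1,k2,ex@[552,312,0]]);return np.round(np.linalg.solve(M,r),1),np.round(np.cross(n1,n2)/np.linalg.norm(np.cross(n1,n2)),3)
print("joint",edge([(90,108),(48,512)],[(449,48),(718,133)]))
print("top -y edge",edge([(317,80),(252,500)],[(450,351),(715,407)]))
print("handle low +y edge",edge([(133,110),(86,500)],[(450,178),(720,250)]))
```

```text
joint (array([553.1, 318.2,  83.4]), array([ 0.988, -0.152,  0.015]))
top -y edge (array([551.3, 308.2, 140.2]), array([ 0.984, -0.178, -0.02 ]))
handle low +y edge (array([554.3, 325.5, 117. ]), array([ 0.985, -0.173, -0.013]))
```

The blade/wood joint to handle edge distance measures 33.6 mm, against 33 mm expected. That puts the line level with the wood to about 1 mm. The gripper is open and clear of everything, so I'm handing in.

Run:
```python
from h import *
st(); print(robot.close_job())
```

```text
65.7 [535.5 404.3 191.6] [179.9  39.5  99.8] F [-0.5 -0.3 -0. ] M [ 0.31  0.03 -0.01] gap 42.8 q [ 49.  43.  75. -30.  89.  47.]
the job is handed in; nothing more can be done
None
```

The job is handed in at about 66 s. All four dough tools are in their own sockets, and the scraper stands released in the slot with its line at wood level.

- **Dough tools:** Each one sank about 10 mm over at least 80° clockwise. Two of them (sockets A and D) had not clearly reached the stop the first time, so I gripped them again and turned further. All four ended with a clear rise in torque (0.5–1.0 Nm). The wrist view showed them standing by themselves.
- **Press force:** It briefly read about 15–18 N (weight included), above the 8–15 N band, late in the turns at sockets A, B, C and D. Nothing slipped or jammed.
- **Scraper:** The black line is at the wood to about 1 mm:
  - Gripper height put the line 0.6 mm below the wood before I let go.
  - The handle's lower edge put it 0.6 mm above the wood.
  - The handle's rounded top edge put it about 2 mm below.
  - In absolute height the two wrist views read the wood joint 3.4 mm too high, so I used only distances relative to that joint.
- **Not checked:** I did not take a final picture of the other things on the counter, but no contact force showed up near them during the moves.

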